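# Swap three bike parts round into their own trays

### The job

The bits on the white shelf are in each other's trays: put the glass jar in the round tray, the steel pulley wheel in the square tray and the black clamp pad in the long tray, each in the middle, the pad lengthwise and its grooved face still up. First set one of the three down on the empty cork coaster, near its middle, to free a tray, then move the others round. Keep the jar upright, set things down rather than dropping them, and leave the applicator, the tin and the wrench where they are.

Things in the scene. Friction and masses are not known exactly. Their poses are not given: they have to be found in the camera images.
- jar_center (a point): Clip-lid glass jar standing upright, 56 mm diameter, 68 mm tall, greenish glass with white lid and a thin wire clip over it, about 0.22 kg; the point is its centre, 34 mm above its underside, z up. At the start it stands in the long tray. Can be gripped across any diameter, body or lid; belongs in the round tray.
- pulley_hub (a point): Steel pulley wheel lying flat, grooved disc 64 mm diameter and 16 mm thick, with a round hub of 26 mm diameter rising 18 mm above the disc (34 mm overall height), about 0.25 kg; the point is on its axis, 25 mm above its underside (middle of the hub), z up. Lift it by the hub. At the start it lies in the round tray; belongs in the square tray.
- pad_center (a point): Black silicone clamp pad, a block 64 mm long (its x), 32 mm wide (its y), 28 mm tall, with a lengthwise groove 12 mm wide and 8 mm deep in its top, about 0.07 kg; the point is its centre, 14 mm above its underside. Grip across the 32 mm width. At the start it lies in the square tray, turned any way up to 0.6 rad from the tray's sides; belongs in the long tray with its length along the tray's length (either way round).
- long_tray: Fixed grey plastic tray, 118 mm long (its x) by 84 mm wide (its y) outside; origin at the centre of its underside; floor 3 mm above the origin, rim 4 mm thick with its top 8 mm above the origin. Stands on the white shelf board, whose top is 14 mm above the bench.
- square_tray: Fixed grey plastic tray, 96 mm square outside; origin at the centre of its underside; floor 3 mm above the origin, rim 4 mm thick with its top 8 mm above the origin.
- round_tray: Fixed grey plastic round tray, 104 mm outside diameter; origin at the centre of its underside; floor 3 mm above the origin, rim 4 mm thick with its top 8 mm above the origin.
- coaster: Fixed flat round cork coaster, 100 mm diameter, 5 mm thick, empty: the free spot; origin at the centre of its underside, top 5 mm above it.
- applicator_center (a point): Bystander: capped press-button lube applicator standing upright on the shelf board, clear body with a black cap, 37 mm diameter, 76 mm tall, loose; the point is its centre, 38 mm up. Leave alone.
- tin_center (a point): Bystander: flat metal tin, 62 x 44 x 24 mm, loose on the shelf board; the point is its centre, 12 mm up. Leave alone.
- wrench: Bystander: steel wrench about 130 mm long lying flat and loose on the shelf board; origin under its middle, x along its length. Leave alone.

How it is judged:
By the outcome, as a careful person would: the job done as asked, in the order asked, and still so for the second after the job is handed in, with the robot touching nothing.
It also fails if it takes over 114 s, if anything falls off the work surface, if the arm or the gripper's body presses on something with over 40 N, if the wrist force passes 120 N, or if a joint passes its speed limit or range.

### The arm

A 6-joint arm with a two-finger parallel gripper is mounted at the origin on the work surface. World frame = base frame: x ahead of the robot, y to its left, z up, the work surface at z = 0. Lengths are in m, angles in rad, forces in N, time in s.
With the tool pointing down it reaches from about 0.275 to 0.725 m from the base axis. Payload 5.6 kg.
Tool frame: the origin (TCP) lies at the very end of the fingers, on their centre line; the grasp point (between the pads) lies 19 mm behind it; y points along the fingers, z is the direction in which the jaws open and shut, and the axes are right-handed (so a half turn about y gives the same grasp; the last joint's range is limited). The gripper opens to 85 mm and grips with 20 to 120 N. Pads are 22 mm wide; open, the fingers measure 114 mm over their backs; the gripper's body (76 mm by 85 mm) begins 54 mm behind the grasp point. The pads swing forward as they close: fully open they stand 13 mm farther back than shut.
Start: joints at [0.285, 0.255, 0.108, 0, -1.424, -0.285], TCP at [0.55, 0, 0.231] pointing down, gripper open.
Joint ranges: [-2.95, 2.95], [-1.21, 1.97], [-1.09, 1.5], [-2.87, 1.71], [-2.94, -0.07], [-3.05, 3.05]. Speed limits (rad/s): [2.57, 2.57, 3.14, 3.14, 3.14, 3.14].

### API

Orientations are given as a unit quaternion [w, x, y, z].
In Python, from workcell import readout, eyes, robot gives the robot as it stands.
- The arm moves only by the tool jog_arm, never from a script. Its argument "rows" is a list of rows, each an object of numbers: "jaw": the closure in counts, from 0 (fully open) to 255 (shut); "dx", "dy", "dz": the shift along the world's x, y, z in m; "ax", "ay", "az": the turn, a rotation vector about the world's x, y, z in rad. A call has 1 to 8 rows; each row is the pose to reach, as a shift and turn from the pose commanded when the call began; what a row does not reach only later rows make up. A row lasts 1/8 s, in which the tool goes at most 62.5 mm and 10.7 degrees, less where a joint would pass 70% of its speed; a pose out of reach is approached as far as the arm can. A call with a gripper value outside its range is refused whole. The fingers move at their own pace and stop on an object; the grip force is fixed at half the most. Time passes only in rows, so rows that repeat a pose let the fingers close. It gives the time, the measured TCP pose, the force and the opening at its end, in the units of the state.
- readout.observe(): the state, without advancing time (a new reading comes with each control period).
- eyes.capture(name): name is "scene" or "side" or "wrist"; returns (picture, depth): 480x640x3 uint8, red, green, blue; 480x640 float32, m along the optical axis (not along the pixel's ray), 0 where there is no reading.
- eyes.camera_info(name): a dict with "intrinsics" (3x3 intrinsics, pixels), "rvec" (rotation vector, rad) and "tvec" (3), from world to camera coordinates, as OpenCV has them. Camera axes: x right, y down, z forward; pixel columns grow to the right and rows downward; lengths in m; the calibration is good to about 2 mm. A picture is of the moment at which its call begins: read the wrist's pose just before it. camera_info takes no time and is no camera call; for the wrist camera it gives the pose at the moment of the call.
- robot.job_done(): hands the job in, once; it reports no verdict.
The state is a dict: "t": time; "q": joint angles; "joint_velocities": joint speeds; "effort": joint torques, N m; "tcp_pos": TCP position; "tcp_rot": TCP orientation; "wrist_force": force on the tool from outside, world axes, zero at the start; "ft_torque": the same for the moment, N m; "gripper_width": finger opening in m.
Only numpy, scipy, OpenCV 4.12 (cv2) and the standard library are available. Lean on these libraries where they do the work, as an engineer would, in place of code of your own. Each camera call takes 0.05 s, during which the arm holds its last target.

## Working session

There is one attempt and no reset: what is moved stays moved. The work goes in short steps, Python scripts to look and compute and a tool call to move; the robot and the scene stay as the last step left them, time stands still between calls to the robot, and variables do not carry over. Pictures are saved under pics/ and viewed, and the job is handed in when it is done.

Besides the shell and the picture viewer there is one more tool, called as name([rows], argument=value, ...), one row to a line, values as JSON. jog_arm: Moves the arm, as the interface text tells. Its arguments: {"type":"object","properties":{"rows":{"type":"array","items":{"type":"object","properties":{"jaw":{"type":"number"},"dx":{"type":"number"},"dy":{"type":"number"},"dz":{"type":"number"},"ax":{"type":"number"},"ay":{"type":"number"},"az":{"type":"number"}}}}},"required":["rows"]}

```bash
ls; mkdir -p pics; python3 - <<'E'
from workcell import readout, eyes, robot
import cv2,numpy as np
s=readout.observe()
print({k:np.round(v,3).tolist() for k,v in s.items()})
for n in ["scene","side","wrist"]:
    i=eyes.camera_info(n); p,d=eyes.capture(n)
    cv2.imwrite(f"pics/{n}0.png",p[:,:,::-1]); np.savez(f"pics/{n}0.npz",p=p,d=d,K=i["intrinsics"],r=i["rvec"],t=i["tvec"])
    R=cv2.Rodrigues(np.array(i["rvec"],float))[0]; print(n,np.round(i["intrinsics"],1).tolist(),np.round(-R.T@np.ravel(i["tvec"]),3))
E
```

```text
pics
{'t': 0.0, 'q': [0.285, 0.256, 0.107, -0.0, -1.424, -0.285], 'joint_velocities': [-0.001, -0.0, 0.0, 0.0, 0.0, -0.001], 'effort': [-0.0, -38.663, 23.793, 5.365, -0.006, -0.0], 'tcp_pos': [0.549, 0.0, 0.23], 'tcp_rot': [0.5, -0.5, -0.499, 0.5], 'wrist_force': [-0.386, -0.475, -0.418], 'ft_torque': [-0.013, 0.037, 0.019], 'gripper_width': 0.085}
scene [[504.8, 0.0, 318.5], [0.0, 504.8, 237.4], [0.0, 0.0, 1.0]] [ 0.892 -0.456  0.921]
side [[572.0, 0.0, 321.5], [0.0, 572.0, 235.8], [0.0, 0.0, 1.0]] [0.522 0.625 0.803]
wrist [[334.4, 0.0, 320.6], [0.0, 334.4, 241.1], [0.0, 0.0, 1.0]] [ 0.55  -0.066  0.374]
```

View pics/scene0.png

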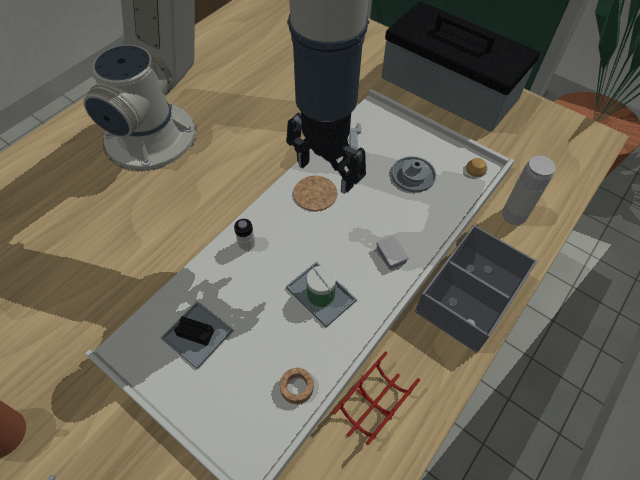

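View pics/side0.png

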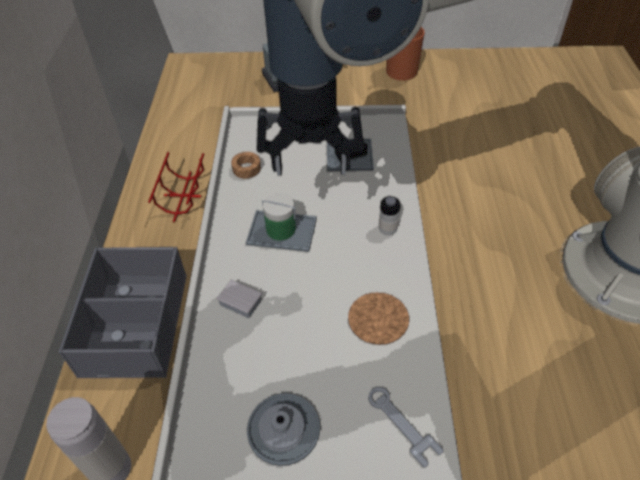

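View pics/wrist0.png

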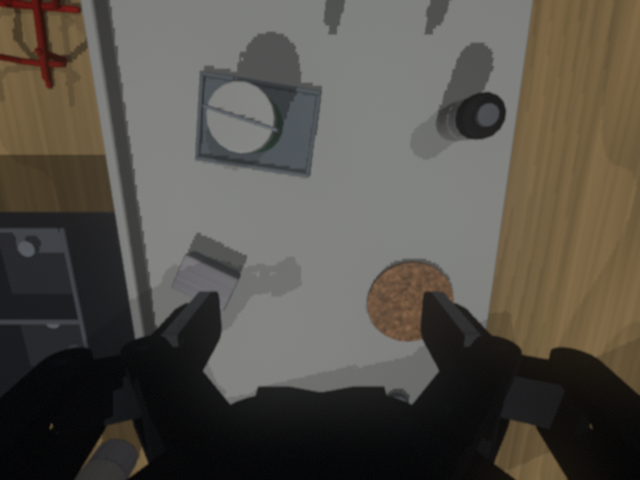

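The arm starts above the shelf. The jar is in the long tray at scene px (320,288), the pulley in the round tray at (413,172), the pad in the square tray at (195,332), and the coaster at (315,193). Next I'll measure these positions with masks and rays.

```bash
cat > h.py <<'E'
import numpy as np,cv2
def load(f):
    z=np.load(f); return z['p'],z['d'],z['K'].astype(float),cv2.Rodrigues(z['r'].astype(float))[0],z['t'].astype(float).ravel()
def plane(uv,K,R,t,z):
    uv=np.atleast_2d(np.asarray(uv,float)); c=-R.T@t
    r=np.c_[(uv-[K[0,2],K[1,2]])/[K[0,0],K[1,1]],np.ones(len(uv))]@R
    return c+r*((z-c[2])/r[:,2])[:,None]
def world(d,K,R,t):
    v,u=np.mgrid[:d.shape[0],:d.shape[1]]
    P=np.stack([(u-K[0,2])/K[0,0]*d,(v-K[1,2])/K[1,1]*d,d],-1)
    W=(P-t)@R; W[d<=0]=np.nan; return W
def proj(X,K,R,t):
    c=np.atleast_2d(X)@R.T+t; return c[:,:2]/c[:,2:]*[K[0,0],K[1,1]]+[K[0,2],K[1,2]]
def grab(n,tag):
    from workcell import eyes,readout
    i=eyes.camera_info(n); p,d=eyes.capture(n)
    cv2.imwrite(f"pics/{n}{tag}.png",p[:,:,::-1]); np.savez(f"pics/{n}{tag}.npz",p=p,d=d,K=i["intrinsics"],r=i["rvec"],t=i["tvec"])
    return load(f"pics/{n}{tag}.npz")
E
python3 - <<'E'
from h import *
for n in ["scene","side","wrist"]:
    p,d,K,R,t=load(f"pics/{n}0.npz"); W=world(d,K,R,t)
    hsv=cv2.cvtColor(p,cv2.COLOR_RGB2HSV)
    # depth noise on shelf
    m=(W[...,0]>.35)&(W[...,0]<.6)&(abs(W[...,1])<.35)&(abs(W[...,2]-.014)<.006)
    print(n,'shelf z',np.nanmedian(W[...,2][m]),W[...,2][m].std(), m.sum())
    for nm,pts in dict(scene=dict(coaster=(315,193),round=(413,172),jarlid=(318,275),pad=(195,332),app=(244,226),tin=(391,250),longc=(340,310),sq=(215,345)),side=dict(coaster=(378,318),pul=(285,420),jarlid=(278,205),tin=(240,298),app=(390,205)),wrist=dict(coaster=(400,300),lid=(240,105),app=(485,115))).get(n).items():
        print(nm,p[pts[1],pts[0]],hsv[pts[1],pts[0]],np.round(W[pts[1],pts[0]],3))
E
```

```text
scene shelf z 0.013433324955007672 0.0020828240323047856 26837
coaster [144 117  89] [ 15  97 144] [0.448 0.103 0.018]
round [60 63 64] [98 16 64] [0.595 0.28  0.034]
jarlid [104 105 104] [ 60   2 105] [ 0.608 -0.091  0.089]
pad [13 16 14] [70 48 16] [ 0.486 -0.306  0.038]
app [ 96  99 103] [107  17 103] [ 0.424 -0.096  0.091]
tin [136 136 137] [120   2 137] [0.673 0.07  0.038]
longc [103 111 114] [ 98  25 114] [ 0.665 -0.094  0.015]
sq [125 131 134] [100  17 134] [ 0.526 -0.298  0.021]
side shelf z 0.014022884072712833 0.0018643681813426648 44601
coaster [143 103  77] [ 12 118 143] [0.448 0.107 0.018]
pul [92 94 99] [111  18  99] [0.589 0.292 0.049]
jarlid [166 166 164] [ 30   3 166] [ 0.616 -0.087  0.086]
tin [142 136 141] [155  11 142] [0.673 0.079 0.038]
app [55 53 60] [129  30  60] [ 0.419 -0.085  0.084]
wrist shelf z 0.014703783648077735 0.00128616867333422 80304
coaster [108  83  62] [ 14 109 108] [0.459 0.1   0.02 ]
lid [130 131 129] [ 45   4 131] [ 0.614 -0.102  0.087]
app [76 77 82] [115  19  82] [ 0.42  -0.093  0.092]
```

jog_arm([
  {"dx": -0.05, "dy": -0.27},
  {"dx": -0.05, "dy": -0.27},
  {"dx": -0.05, "dy": -0.27},
  {"dx": -0.05, "dy": -0.27},
  {"dx": -0.05, "dy": -0.27},
  {"dx": -0.05, "dy": -0.27},
  {"dx": -0.05, "dy": -0.27},
])

```text
$.rows[0]: bad value
```

```bash
python3 - <<'E'
from h import *
grab("wrist","1"); grab("scene","1"); grab("side","1")
from workcell import readout
s=readout.observe();print(np.round(s['tcp_pos'],4),np.round(s['tcp_rot'],3),np.abs(s['joint_velocities']).max())
E
```

```text
[0.5498 0.     0.231 ] [ 0.5 -0.5 -0.5  0.5] 0.003904103226314475
```

View pics/wrist1.png

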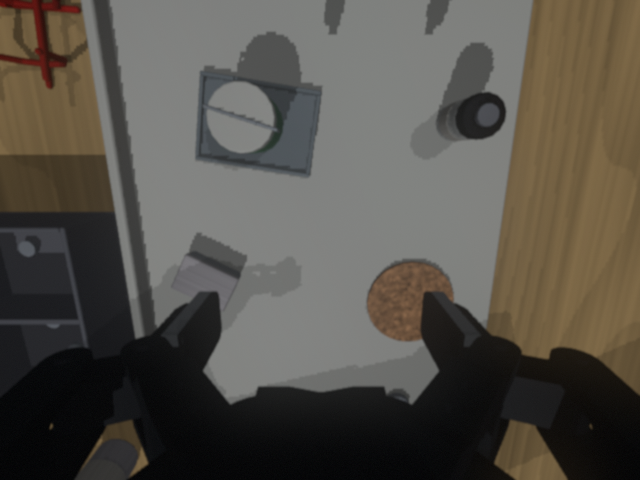

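View pics/side1.png

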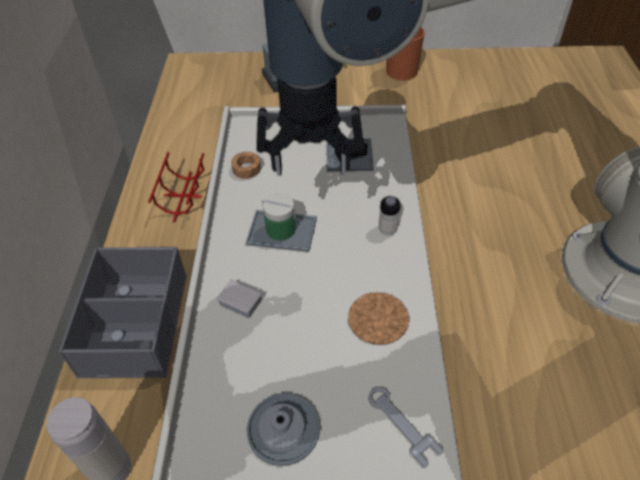

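The call was refused, so the arm hasn't moved and the pictures match the first ones. I'll send rows with every key filled in.

jog_arm([
  {"jaw": 0, "dx": -0.05, "dy": -0.27, "dz": 0, "ax": 0, "ay": 0, "az": 0},
  {"jaw": 0, "dx": -0.05, "dy": -0.27, "dz": 0, "ax": 0, "ay": 0, "az": 0},
  {"jaw": 0, "dx": -0.05, "dy": -0.27, "dz": 0, "ax": 0, "ay": 0, "az": 0},
  {"jaw": 0, "dx": -0.05, "dy": -0.27, "dz": 0, "ax": 0, "ay": 0, "az": 0},
  {"jaw": 0, "dx": -0.05, "dy": -0.27, "dz": 0, "ax": 0, "ay": 0, "az": 0},
  {"jaw": 0, "dx": -0.05, "dy": -0.27, "dz": 0, "ax": 0, "ay": 0, "az": 0},
  {"jaw": 0, "dx": -0.05, "dy": -0.27, "dz": 0, "ax": 0, "ay": 0, "az": 0},
])

```text
t: 1.18
tcp_pos: [0.5001, -0.2695, 0.2312]
tcp_rot: [-0.5, 0.5, 0.5, -0.5]
wrist_force: [0.0, 0.1, -0.5]
gripper_width: 0.0851
```

```bash
python3 - <<'E'
from h import *
grab("wrist","2"); grab("scene","2"); grab("side","2")
from workcell import readout
s=readout.observe();print(np.round(s['tcp_pos'],4),np.round(s['tcp_rot'],3),np.abs(s['joint_velocities']).max(),s['t'])
E
```

```text
[ 0.5003 -0.269   0.2314] [-0.5  0.5  0.5 -0.5] 0.0039037079786334566 1.325
```

View pics/wrist2.png

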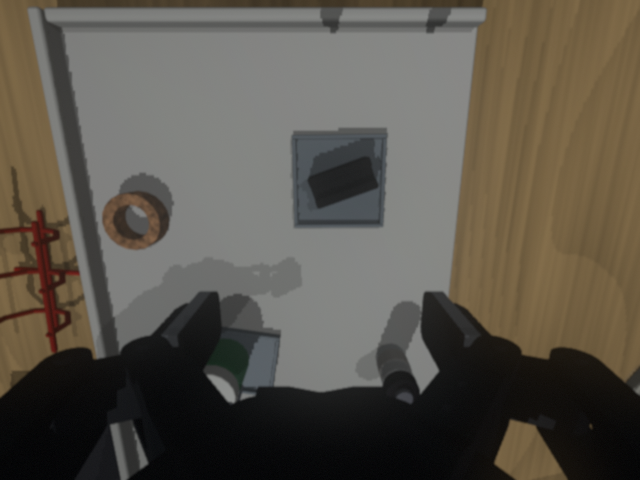

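View pics/side2.png

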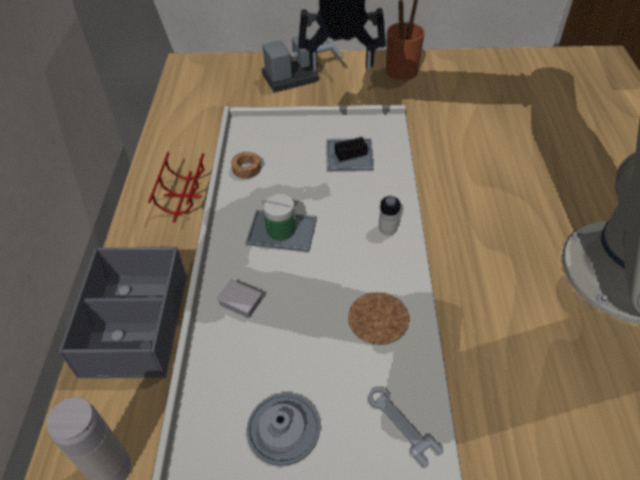

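View pics/scene2.png

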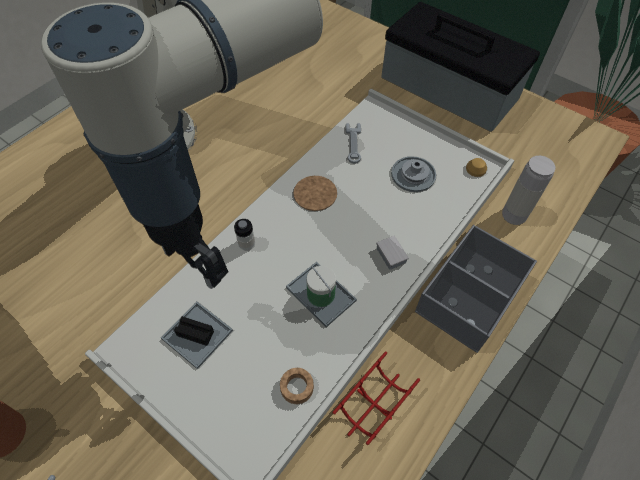

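The views are now unobstructed. The square tray is at wrist px (340,178) with the dark pad at (343,181), and all the trays show in side and scene. Next come the masks and fits.

```bash
cat > fit.py <<'E'
from h import *
def comps(mask,amin=150):
    n,l,s,c=cv2.connectedComponentsWithStats(mask.astype(np.uint8),connectivity=8)
    return [(l==i,s[i],c[i]) for i in range(1,n) if s[i,4]>=amin]
if __name__=="__main__":
  for n in ["wrist","side","scene"]:
    p,d,K,R,t=load(f"pics/{n}2.npz"); W=world(d,K,R,t); hsv=cv2.cvtColor(p,cv2.COLOR_RGB2HSV)
    reg=(W[...,0]>.33)&(W[...,0]<.72)&(W[...,1]>-.40)&(W[...,1]<.42)&(W[...,2]<.12)&(W[...,2]>0)
    pp=p.astype(int); blue=(pp[...,2]-pp[...,0])/(pp.max(-1)+1.)
    cork=reg&(hsv[...,0]<22)&(hsv[...,1]>70)
    tray=reg&(blue>.055)&(W[...,2]<.03)
    dark=reg&(hsv[...,2]<45)&(W[...,2]>.02)
    vis=np.zeros_like(p); vis[tray]=(255,0,0); vis[cork]=(0,255,0); vis[dark]=(0,0,255)
    cv2.imwrite(f"pics/mask_{n}2.png",vis)
    for nm,m in(("cork",cork),("tray",tray),("dark",dark)):
        for mm,s,c in comps(m):
            w=W[mm]; print(n,nm,s.tolist(),np.round(c,1),'med',np.round(np.nanmedian(w,0),3))
E
python3 fit.py
```

```text
wrist cork [449, 86, 39, 220, 2299] [467.3 191.6] med [ 0.338 -0.294  0.001]
wrist cork [105, 192, 60, 57, 1952] [132.  220.4] med [ 0.698 -0.266  0.038]
wrist tray [292, 134, 95, 94, 6259] [337.3 178.9] med [ 0.484 -0.313  0.018]
wrist tray [218, 327, 61, 68, 2236] [254.2 355.8] med [ 0.581 -0.101  0.018]
wrist dark [309, 157, 68, 50, 2063] [342.6 181.4] med [ 0.479 -0.307  0.045]
wrist dark [206, 339, 42, 36, 937] [229.2 355.8] med [ 0.602 -0.116  0.045]
wrist dark [383, 371, 37, 34, 709] [400.5 384.3] med [ 0.42  -0.105  0.084]
side cork [409, 131, 16, 50, 188] [416.4 157. ] med [ 0.34  -0.302  0.001]
side cork [233, 152, 27, 26, 545] [246.1 164.5] med [ 0.695 -0.252  0.034]
side cork [430, 261, 17, 48, 167] [437.5 286.6] med [0.34  0.033 0.001]
side cork [348, 293, 61, 51, 2431] [378.3 318. ] med [0.448 0.107 0.019]
side tray [327, 139, 46, 32, 854] [348.8 158.6] med [ 0.485 -0.283  0.018]
side tray [246, 211, 70, 40, 1499] [282.6 233.6] med [ 0.605 -0.075  0.018]
side tray [369, 388, 73, 79, 1089] [405.4 427.3] med [0.419 0.294 0.021]
side tray [247, 393, 73, 72, 2456] [284.4 43
[... 153 characters left out ...]
ed [ 0.419 -0.081  0.082]
scene cork [466, 158, 21, 19, 291] [476.  166.9] med [0.701 0.384 0.033]
scene cork [293, 176, 44, 35, 1183] [314.8 192.7] med [0.447 0.103 0.018]
scene cork [280, 368, 34, 36, 627] [295.1 384.4] med [ 0.693 -0.266  0.037]
scene tray [346, 124, 15, 39, 297] [353.3 142.3] med [0.424 0.283 0.021]
scene tray [391, 157, 45, 35, 767] [412.  176.1] med [0.597 0.274 0.018]
scene tray [286, 262, 71, 65, 1403] [321.4 299. ] med [ 0.637 -0.104  0.017]
scene tray [161, 302, 72, 66, 1773] [197.7 336. ] med [ 0.49  -0.312  0.017]
scene dark [235, 219, 17, 18, 195] [243.2 228.8] med [ 0.423 -0.099  0.082]
scene dark [174, 317, 40, 29, 696] [193.8 330.7] med [ 0.483 -0.306  0.04 ]
```

```bash
cat > fit2.py <<'E'
from fit import *
def contour_world(mask,cam,z):
    c=max(cv2.findContours(mask.astype(np.uint8),cv2.RETR_EXTERNAL,cv2.CHAIN_APPROX_NONE)[0],key=cv2.contourArea)
    return plane(cv2.convexHull(c)[:,0].astype(float),*cam,z)[:,:2]
def rect(xy):
    (cx,cy),(w,h),a=cv2.minAreaRect((xy*1000).astype(np.float32)); 
    if w<h: w,h,a=h,w,a+90
    return np.round([cx,cy,w,h,(a+90)%180-90],1)
def circ(xy):
    A=np.c_[2*xy,np.ones(len(xy))]; s=np.linalg.lstsq(A,(xy**2).sum(1),rcond=None)[0]
    r=np.sqrt(s[2]+s[0]**2+s[1]**2); e=np.hypot(*(xy-s[:2]).T)-r
    return np.round(1000*np.r_[s[:2],r,e.std()],1)
def masks(f):
    p,d,K,R,t=load(f); W=world(d,K,R,t); hsv=cv2.cvtColor(p,cv2.COLOR_RGB2HSV)
    reg=(W[...,0]>.345)&(W[...,0]<.72)&(W[...,1]>-.40)&(W[...,1]<.42)&(W[...,2]<.12)&(W[...,2]>0.005)
    pp=p.astype(int); blue=(pp[...,2]-pp[...,0])/(pp.max(-1)+1.)
    return p,hsv,W,reg,blue,(K,R,t)
def near(W,x,y,r): return np.hypot(W[...,0]-x,W[...,1]-y)<r
if __name__=="__main__":
  for n in ["wrist","side","scene"]:
    p,hsv,W,reg,blue,cam=masks(f"pics/{n}2.npz"); Z=W[...,2]
    tray=reg&(blue>.055)&(Z<.03); dark=reg&(hsv[...,2]<45)&(Z>.02)
    sq=(tray|dark)&near(W,.485,-.305,.075); print(n,'sq',rect(contour_world(sq,cam,.022)))
    pad=reg&(hsv[...,2]<55)&(Z>.035)&near(W,.482,-.305,.06); print(n,'pad top contour',rect(contour_world(pad,cam,.045)),'depthpts',rect(W[pad][:,:2]),np.round(np.median(W[pad],0),4))
    lng=(tray|(reg&(Z>.025)))&near(W,.615,-.09,.085)
    lid=reg&(Z>.078)&near(W,.615,-.09,.05)
    if lid.sum()>50: print(n,'lid',circ(contour_world(lid,cam,.085)),np.round(np.nanmedian(W[lid],0),4))
    if n!='wrist':
        ck=reg&(hsv[...,0]<22)&(hsv[...,1]>70)&near(W,.448,.105,.07); print(n,'coaster',circ(contour_world(ck,cam,.019)))
        rd=reg&((blue>.055)|(Z>.02))&near(W,.592,.285,.07); print(n,'round',circ(contour_world(rd,cam,.022)))
        hub=reg&(Z>.042)&near(W,.592,.285,.03); print(n,'hub',circ(contour_world(hub,cam,.051)),np.round(np.nanmedian(W[hub],0),4))
        tl=tray&near(W,.615,-.09,.085); print(n,'long(tray only)',rect(contour_world(tl,cam,.022)))
  p,hsv,W,reg,blue,cam=masks("pics/wrist0.npz"); Z=W[...,2]
  tl=reg&(blue>.055)&(Z<.03)&near(W,.615,-.09,.085); print('w0 long',rect(contour_world(tl,cam,.022)))
  lid=reg&(Z>.078)&near(W,.615,-.09,.05);print('w0 lid',circ(contour_world(lid,cam,.085)),np.round(np.nanmedian(W[lid],0),4))
E
python3 fit2.py
```

```text
wrist sq [ 482.  -304.1   95.7   95.2  -89.7]
wrist pad top contour [ 479.4 -305.9   63.2   31.5   19.7] depthpts [ 479.2 -305.7   63.4   31.1   19.7] [ 0.479  -0.3057  0.0447]
wrist lid [ 606.  -102.3   20.7    4.6] [ 0.5989 -0.1071  0.0852]
side sq [ 483.5 -298.9  100.9   94.8  -88.2]
side pad top contour [ 480.6 -295.    64.7   40.8   16.1] depthpts [ 479.1 -301.2   64.3   33.3   18.6] [ 0.4814 -0.3005  0.0417]
side lid [616.4 -88.1  29.9   1.2] [ 0.6168 -0.0875  0.0849]
side coaster [4.480e+02 1.058e+02 4.910e+01 3.000e-01]
side round [5.940e+02 2.905e+02 5.190e+01 4.000e-01]
side hub [595.6 293.4  13.5   0.7] [0.5956 0.2937 0.0508]
side long(tray only) [614.9 -85.9 116.2  86.9  -9.2]
scene sq [ 483.3 -303.3   96.9   95.6    0.5]
scene pad top contour [ 481.4 -305.3   66.5   34.4   19.9] depthpts [ 479.3 -304.4   64.6   32.9   19.8] [ 0.4802 -0.3042  0.0428]
scene lid [615.7 -92.9  28.6   1.1] [ 0.6161 -0.0927  0.0841]
scene coaster [4.469e+02 1.032e+02 4.950e+01 4.000e-01]
scene round [593.1 287.3  52.6   0.9]
scene hub [594.8 287.5  14.7   1.5] [0.5947 0.2895 0.0495]
scene long(tray only) [614.4 -90.5 118.4  84.7  -8.9]
w0 long [614.  -90.4 117.7  83.7  -8.9]
w0 lid [615.3 -91.8  28.2   1.2] [ 0.615  -0.0925  0.0857]
```

The two good views agree to about 1 mm:

| Item | Position (mm) | Angle |
|---|---|---|
| Square tray | (482, -304) | 0° |
| Pad | (479.3, -305.8) | 19.7° |
| Long tray | (614, -90.5) | -8.9° |
| Jar | (615.3, -92) | – |
| Coaster | (447.5, 104) | – |
| Round tray | (593.3, 288) | – |

I'll move the pad to the coaster first.

jog_arm([
  {"jaw": 105, "dx": -0.0207, "dy": -0.036, "dz": -0.1, "ax": 0, "ay": 0, "az": -1.227},
  {"jaw": 105, "dx": -0.0207, "dy": -0.036, "dz": -0.1, "ax": 0, "ay": 0, "az": -1.227},
  {"jaw": 105, "dx": -0.0207, "dy": -0.036, "dz": -0.1, "ax": 0, "ay": 0, "az": -1.227},
  {"jaw": 105, "dx": -0.0207, "dy": -0.036, "dz": -0.1, "ax": 0, "ay": 0, "az": -1.227},
  {"jaw": 105, "dx": -0.0207, "dy": -0.036, "dz": -0.1, "ax": 0, "ay": 0, "az": -1.227},
  {"jaw": 105, "dx": -0.0207, "dy": -0.036, "dz": -0.1, "ax": 0, "ay": 0, "az": -1.227},
  {"jaw": 105, "dx": -0.0207, "dy": -0.036, "dz": -0.1, "ax": 0, "ay": 0, "az": -1.227},
  {"jaw": 105, "dx": -0.0207, "dy": -0.036, "dz": -0.1, "ax": 0, "ay": 0, "az": -1.227},
])

```text
t: 2.33
tcp_pos: [0.4797, -0.3053, 0.1314]
tcp_rot: [-0.697, 0.697, 0.122, -0.122]
wrist_force: [-1.0, -0.1, 0.1]
gripper_width: 0.0501
```

```bash
python3 - <<'E'
from h import *
from workcell import readout
grab("wrist","3")
s=readout.observe();print({k:np.round(v,4).tolist() for k,v in s.items() if k in('t','q','tcp_pos','tcp_rot','gripper_width')})
from scipy.spatial.transform import Rotation as Ro
q=np.array(s['tcp_rot']);print(Ro.from_quat(q[[1,2,3,0]]).as_matrix().round(3))
E
```

```text
{'t': 2.375, 'q': [-0.292, 0.3401, -0.0315, -0.0, -1.1989, -0.9317], 'tcp_pos': [0.4796, -0.3054, 0.1314], 'tcp_rot': [-0.6965, 0.6965, 0.1222, -0.122], 'gripper_width': 0.0501}
[[ 0.94  0.   -0.34]
 [ 0.34 -0.    0.94]
 [ 0.   -1.   -0.  ]]
```

View pics/wrist3.png

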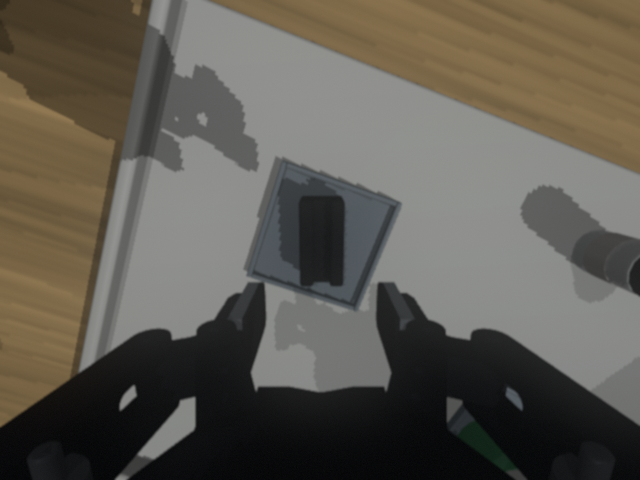

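The pad sits centred at (322,240), midway between the fingers at columns 265 and 377, with its length square to the jaws. I'll descend and close.

jog_arm([
  {"jaw": 105, "dx": 0, "dy": 0, "dz": -0.06, "ax": 0, "ay": 0, "az": 0},
  {"jaw": 105, "dx": 0, "dy": 0, "dz": -0.09, "ax": 0, "ay": 0, "az": 0},
  {"jaw": 105, "dx": 0, "dy": 0, "dz": -0.107, "ax": 0, "ay": 0, "az": 0},
  {"jaw": 105, "dx": 0, "dy": 0, "dz": -0.107, "ax": 0, "ay": 0, "az": 0},
  {"jaw": 255, "dx": 0, "dy": 0, "dz": -0.107, "ax": 0, "ay": 0, "az": 0},
  {"jaw": 255, "dx": 0, "dy": 0, "dz": -0.107, "ax": 0, "ay": 0, "az": 0},
  {"jaw": 255, "dx": 0, "dy": 0, "dz": -0.107, "ax": 0, "ay": 0, "az": 0},
  {"jaw": 255, "dx": 0, "dy": 0, "dz": -0.107, "ax": 0, "ay": 0, "az": 0},
])

```text
t: 3.38
tcp_pos: [0.4802, -0.3063, 0.0256]
tcp_rot: [-0.696, 0.697, 0.122, -0.12]
wrist_force: [-0.5, 1.8, 5.4]
gripper_width: 0.0306
```

jog_arm([
  {"jaw": 255, "dx": 0, "dy": 0, "dz": 0.01, "ax": 0, "ay": 0, "az": 0},
  {"jaw": 255, "dx": 0, "dy": 0, "dz": 0.04, "ax": 0, "ay": 0, "az": 0},
  {"jaw": 255, "dx": 0, "dy": 0, "dz": 0.09, "ax": 0, "ay": 0, "az": 0},
  {"jaw": 255, "dx": 0, "dy": 0, "dz": 0.13, "ax": 0, "ay": 0, "az": 0},
  {"jaw": 255, "dx": 0, "dy": 0, "dz": 0.13, "ax": 0, "ay": 0, "az": 0},
])

```text
t: 4.0
tcp_pos: [0.4811, -0.3069, 0.1586]
tcp_rot: [-0.695, 0.698, 0.123, -0.119]
wrist_force: [0.7, 0.0, -1.4]
gripper_width: 0.0308
```

```bash
python3 - <<'E'
from h import *
from workcell import readout
grab("side","4"); grab("wrist","4")
s=readout.observe();print({k:np.round(v,4).tolist() for k,v in s.items() if k in('t','q','tcp_pos','tcp_rot','gripper_width','wrist_force')})
E
```

```text
{'t': 4.1, 'q': [-0.2933, 0.3249, 0.0073, -0.0007, -1.2531, -0.9338], 'tcp_pos': [0.479, -0.3057, 0.1543], 'tcp_rot': [0.6969, -0.6965, -0.121, 0.1207], 'wrist_force': [-0.9191, 0.0503, -0.8375], 'gripper_width': 0.0305}
```

View pics/wrist4.png

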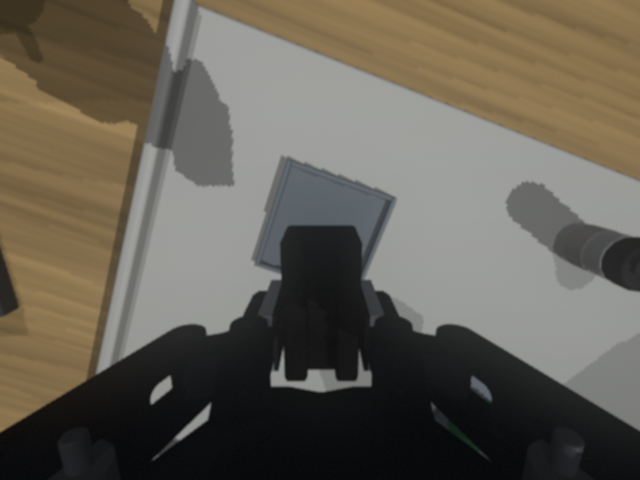

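View pics/side4.png

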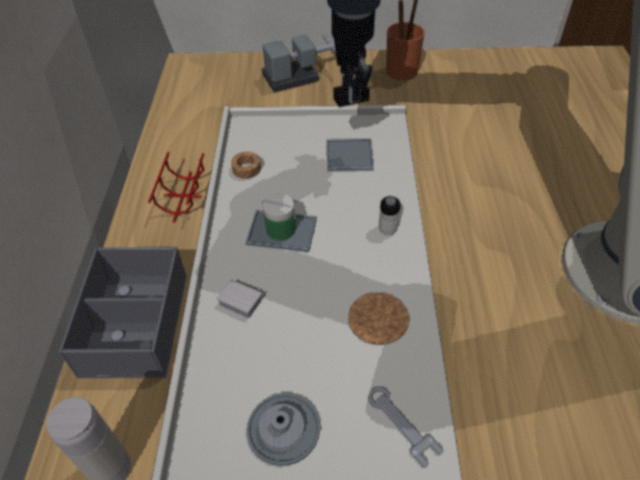

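The pad is held and the square tray is empty (side view around (350,155)). I'll carry the pad to the coaster.

jog_arm([
  {"jaw": 255, "dx": -0.032, "dy": 0.41, "dz": 0, "ax": 0, "ay": 0, "az": 0},
  {"jaw": 255, "dx": -0.032, "dy": 0.41, "dz": 0, "ax": 0, "ay": 0, "az": 0},
  {"jaw": 255, "dx": -0.032, "dy": 0.41, "dz": 0, "ax": 0, "ay": 0, "az": 0},
  {"jaw": 255, "dx": -0.032, "dy": 0.41, "dz": 0, "ax": 0, "ay": 0, "az": 0},
  {"jaw": 255, "dx": -0.032, "dy": 0.41, "dz": 0, "ax": 0, "ay": 0, "az": 0},
  {"jaw": 255, "dx": -0.032, "dy": 0.41, "dz": 0, "ax": 0, "ay": 0, "az": 0},
  {"jaw": 255, "dx": -0.032, "dy": 0.41, "dz": 0, "ax": 0, "ay": 0, "az": 0},
  {"jaw": 255, "dx": -0.032, "dy": 0.41, "dz": -0.06, "ax": 0, "ay": 0, "az": 0},
])

```text
t: 5.1
tcp_pos: [0.4499, 0.1077, 0.096]
tcp_rot: [0.697, -0.696, -0.125, 0.12]
wrist_force: [1.5, 0.3, -1.4]
gripper_width: 0.0309
```

jog_arm([
  {"jaw": 255, "dx": 0, "dy": 0, "dz": -0.03, "ax": 0, "ay": 0, "az": 0},
  {"jaw": 255, "dx": 0, "dy": 0, "dz": -0.03, "ax": 0, "ay": 0, "az": 0},
])

```text
t: 5.35
tcp_pos: [0.4446, 0.1026, 0.0614]
tcp_rot: [-0.696, 0.698, 0.118, -0.124]
wrist_force: [0.1, -0.3, -0.0]
gripper_width: 0.0306
```

```bash
python3 - <<'E'
from h import *
from workcell import readout
grab("side","5"); 
s=readout.observe();print({k:np.round(v,4).tolist() for k,v in s.items() if k in('t','q','tcp_pos','tcp_rot','gripper_width','wrist_force')})
E
```

```text
{'t': 5.4, 'q': [0.5714, 0.2053, -0.4134, 0.0003, -0.9558, -1.7984], 'tcp_pos': [0.4464, 0.1033, 0.0634], 'tcp_rot': [-0.6961, 0.6973, 0.1199, -0.1222], 'wrist_force': [0.6237, -0.3169, 0.5068], 'gripper_width': 0.0307}
```

View pics/side5.png

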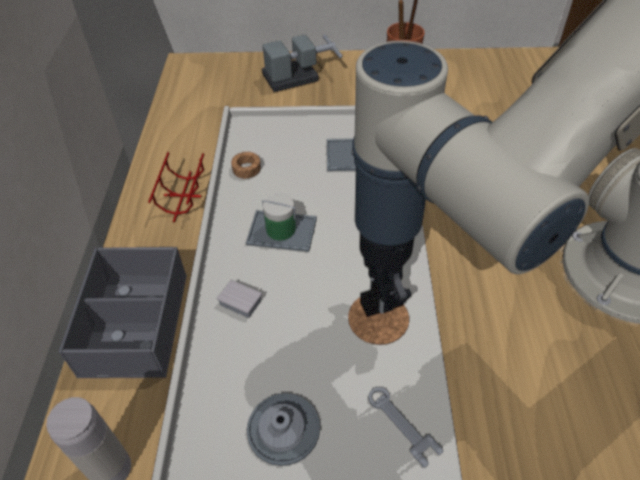

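jog_arm([
  {"jaw": 255, "dx": 0, "dy": 0, "dz": -0.02, "ax": 0, "ay": 0, "az": 0},
  {"jaw": 255, "dx": 0, "dy": 0, "dz": -0.032, "ax": 0, "ay": 0, "az": 0},
  {"jaw": 255, "dx": 0, "dy": 0, "dz": -0.035, "ax": 0, "ay": 0, "az": 0},
  {"jaw": 255, "dx": 0, "dy": 0, "dz": -0.0365, "ax": 0, "ay": 0, "az": 0},
  {"jaw": 255, "dx": 0, "dy": 0, "dz": -0.0365, "ax": 0, "ay": 0, "az": 0},
])

```text
t: 6.02
tcp_pos: [0.4477, 0.1042, 0.0283]
tcp_rot: [0.697, -0.697, -0.121, 0.121]
wrist_force: [0.1, 0.4, -0.7]
gripper_width: 0.031
```

jog_arm([
  {"jaw": 255, "dx": 0, "dy": 0, "dz": -0.001, "ax": 0, "ay": 0, "az": 0},
  {"jaw": 255, "dx": 0, "dy": 0, "dz": -0.001, "ax": 0, "ay": 0, "az": 0},
])

```text
t: 6.28
tcp_pos: [0.4477, 0.1042, 0.0276]
tcp_rot: [0.697, -0.697, -0.121, 0.121]
wrist_force: [-2.2, 0.3, 4.9]
gripper_width: 0.0306
```

It has touched down (4.9 N). I'll release and rise.

jog_arm([
  {"jaw": 105, "dx": 0, "dy": 0, "dz": 0, "ax": 0, "ay": 0, "az": 0},
  {"jaw": 105, "dx": 0, "dy": 0, "dz": 0, "ax": 0, "ay": 0, "az": 0},
  {"jaw": 105, "dx": 0, "dy": 0, "dz": 0, "ax": 0, "ay": 0, "az": 0},
  {"jaw": 105, "dx": 0, "dy": 0, "dz": 0.03, "ax": 0, "ay": 0, "az": 0},
  {"jaw": 105, "dx": 0, "dy": 0, "dz": 0.09, "ax": 0, "ay": 0, "az": 0},
  {"jaw": 105, "dx": 0, "dy": 0, "dz": 0.15, "ax": 0, "ay": 0, "az": 0},
  {"jaw": 105, "dx": 0, "dy": 0, "dz": 0.18, "ax": 0, "ay": 0, "az": 0},
  {"jaw": 105, "dx": 0, "dy": 0, "dz": 0.18, "ax": 0, "ay": 0, "az": 0},
])

```text
t: 7.28
tcp_pos: [0.4486, 0.1046, 0.2093]
tcp_rot: [0.697, -0.696, -0.123, 0.119]
wrist_force: [-0.1, -0.2, -1.2]
gripper_width: 0.0502
```

```bash
python3 - <<'E'
from h import *
from workcell import readout
grab("wrist","6"); 
s=readout.observe();print({k:np.round(v,4).tolist() for k,v in s.items() if k in('t','q','tcp_pos','tcp_rot','gripper_width','wrist_force')})
E
```

```text
{'t': 7.325, 'q': [0.5714, 0.0835, -0.1625, -0.0004, -1.3228, -1.7984], 'tcp_pos': [0.4475, 0.1043, 0.2073], 'tcp_rot': [0.6971, -0.6963, -0.1215, 0.1203], 'wrist_force': [0.0626, 0.22, -0.5397], 'gripper_width': 0.05}
```

View pics/wrist6.png

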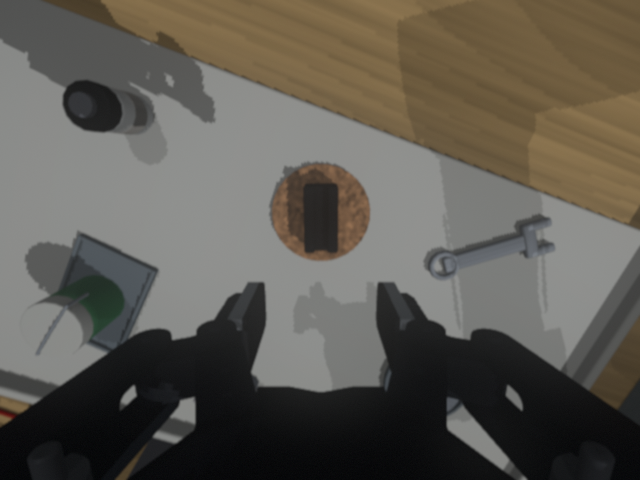

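The pad is at (320,217) and the coaster centre at (320,211), so it sits near the middle with the groove up. I'll go to look at the pulley.

jog_arm([
  {"jaw": 120, "dx": 0.147, "dy": 0.206, "dz": 0, "ax": 0, "ay": 0, "az": 1.227},
  {"jaw": 120, "dx": 0.147, "dy": 0.206, "dz": 0, "ax": 0, "ay": 0, "az": 1.227},
  {"jaw": 120, "dx": 0.147, "dy": 0.206, "dz": 0, "ax": 0, "ay": 0, "az": 1.227},
  {"jaw": 120, "dx": 0.147, "dy": 0.206, "dz": 0, "ax": 0, "ay": 0, "az": 1.227},
  {"jaw": 120, "dx": 0.147, "dy": 0.206, "dz": 0, "ax": 0, "ay": 0, "az": 1.227},
  {"jaw": 120, "dx": 0.147, "dy": 0.206, "dz": 0, "ax": 0, "ay": 0, "az": 1.227},
  {"jaw": 120, "dx": 0.147, "dy": 0.206, "dz": 0, "ax": 0, "ay": 0, "az": 1.227},
  {"jaw": 120, "dx": 0.147, "dy": 0.206, "dz": 0, "ax": 0, "ay": 0, "az": 1.227},
])

```text
t: 8.32
tcp_pos: [0.5938, 0.3098, 0.2047]
tcp_rot: [0.5, -0.5, -0.499, 0.501]
wrist_force: [-0.5, -0.3, 0.9]
gripper_width: 0.0452
```

jog_arm([
  {"jaw": 120, "dx": 0, "dy": 0, "dz": 0, "ax": 0, "ay": 0, "az": 0},
])

```text
t: 8.45
tcp_pos: [0.594, 0.3098, 0.2057]
tcp_rot: [0.501, -0.5, -0.499, 0.5]
wrist_force: [0.6, 0.1, -0.7]
gripper_width: 0.0451
```

```bash
python3 - <<'E'
from fit2 import *
from workcell import readout
grab("wrist","7"); 
s=readout.observe();print({k:np.round(v,4).tolist() for k,v in s.items() if k in('t','q','tcp_pos','tcp_rot','gripper_width','wrist_force')})
p,hsv,W,reg,blue,cam=masks("pics/wrist7.npz"); Z=W[...,2]
rd=reg&((blue>.055)|(Z>.02))&near(W,.593,.288,.07); print('round',circ(contour_world(rd,cam,.022)))
hub=reg&(Z>.044)&near(W,.593,.288,.03); print('hub',circ(contour_world(hub,cam,.051)),np.round(np.nanmedian(W[hub],0),4))
E
```

```text
{'t': 8.5, 'q': [0.7132, 0.5078, 0.4203, -0.0002, -1.4845, -0.7149], 'tcp_pos': [0.5941, 0.3099, 0.206], 'tcp_rot': [0.5005, -0.5003, -0.4991, 0.5], 'wrist_force': [0.2746, 0.0451, 0.3453], 'gripper_width': 0.0455}
round [5.932e+02 2.893e+02 5.170e+01 1.000e-01]
hub [5.951e+02 2.910e+02 1.290e+01 2.000e-01] [0.595  0.2907 0.0517]
```

View pics/wrist7.png

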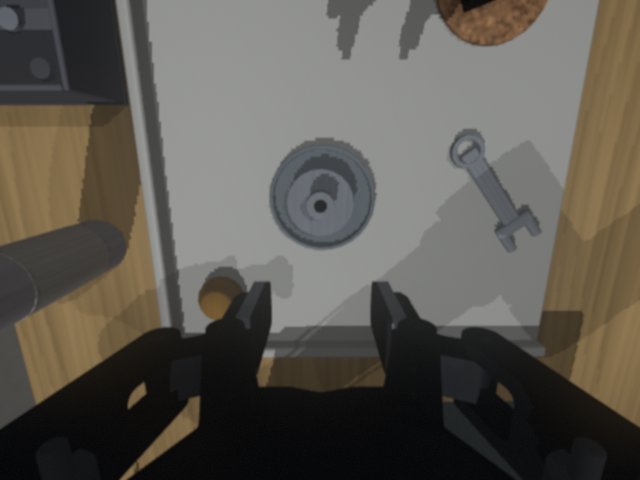

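The hub is at (595, 291) mm and the round tray at (593.2, 289.3) mm, seen at px (321,206) and (323,193). I'll descend over the hub.

jog_arm([
  {"jaw": 120, "dx": 0.001, "dy": -0.019, "dz": -0.04, "ax": 0, "ay": 0, "az": 0},
  {"jaw": 120, "dx": 0.001, "dy": -0.019, "dz": -0.09, "ax": 0, "ay": 0, "az": 0},
  {"jaw": 120, "dx": 0.001, "dy": -0.019, "dz": -0.13, "ax": 0, "ay": 0, "az": 0},
  {"jaw": 120, "dx": 0.001, "dy": -0.019, "dz": -0.155, "ax": 0, "ay": 0, "az": 0},
  {"jaw": 120, "dx": 0.001, "dy": -0.019, "dz": -0.168, "ax": 0, "ay": 0, "az": 0},
  {"jaw": 120, "dx": 0.001, "dy": -0.019, "dz": -0.1705, "ax": 0, "ay": 0, "az": 0},
  {"jaw": 120, "dx": 0.001, "dy": -0.019, "dz": -0.1705, "ax": 0, "ay": 0, "az": 0},
])

```text
t: 9.38
tcp_pos: [0.5959, 0.2914, 0.0374]
tcp_rot: [-0.5, 0.5, 0.501, -0.499]
wrist_force: [-0.5, 0.2, 0.9]
gripper_width: 0.0453
```

jog_arm([
  {"jaw": 255, "dx": 0, "dy": 0, "dz": 0, "ax": 0, "ay": 0, "az": 0},
  {"jaw": 255, "dx": 0, "dy": 0, "dz": 0, "ax": 0, "ay": 0, "az": 0},
  {"jaw": 255, "dx": 0, "dy": 0, "dz": 0, "ax": 0, "ay": 0, "az": 0},
  {"jaw": 255, "dx": 0, "dy": 0, "dz": 0, "ax": 0, "ay": 0, "az": 0},
])

```text
t: 9.88
tcp_pos: [0.5958, 0.2914, 0.0379]
tcp_rot: [-0.5, 0.5, 0.501, -0.499]
wrist_force: [-2.3, 0.5, 5.7]
gripper_width: 0.0233
```

jog_arm([
  {"jaw": 255, "dx": 0, "dy": 0, "dz": 0.005, "ax": 0, "ay": 0, "az": 0},
  {"jaw": 255, "dx": 0, "dy": 0, "dz": 0.015, "ax": 0, "ay": 0, "az": 0},
  {"jaw": 255, "dx": 0, "dy": 0, "dz": 0.03, "ax": 0, "ay": 0, "az": 0},
  {"jaw": 255, "dx": 0, "dy": 0, "dz": 0.03, "ax": 0, "ay": 0, "az": 0},
])

```text
t: 10.38
tcp_pos: [0.5965, 0.2917, 0.0685]
tcp_rot: [-0.5, 0.5, 0.501, -0.499]
wrist_force: [-0.5, -0.4, -3.8]
gripper_width: 0.0232
```

```bash
python3 - <<'E'
from fit2 import *
from workcell import readout
grab("wrist","8"); grab("side","8"); 
s=readout.observe();print({k:np.round(v,4).tolist() for k,v in s.items() if k in('t','q','tcp_pos','tcp_rot','gripper_width','wrist_force')})
E
```

```text
{'t': 10.475, 'q': [0.6899, 0.561, 0.149, -0.0004, -1.1584, -0.6899], 'tcp_pos': [0.5953, 0.2911, 0.0665], 'tcp_rot': [0.5001, -0.4999, -0.5001, 0.4998], 'wrist_force': [-0.3944, 0.0157, -3.2406], 'gripper_width': 0.0232}
```

View pics/wrist8.png

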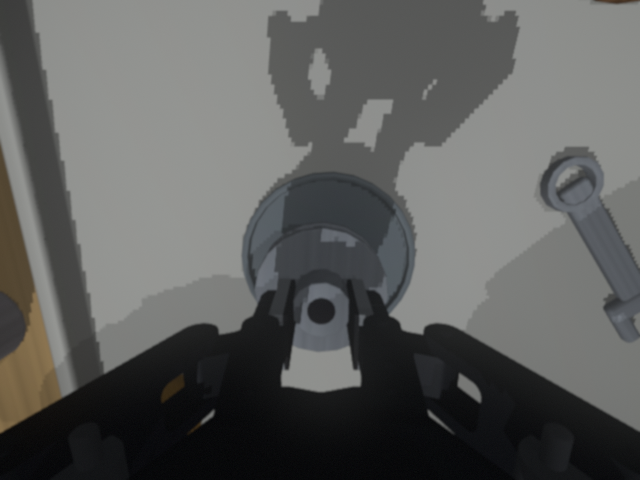

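View pics/side8.png

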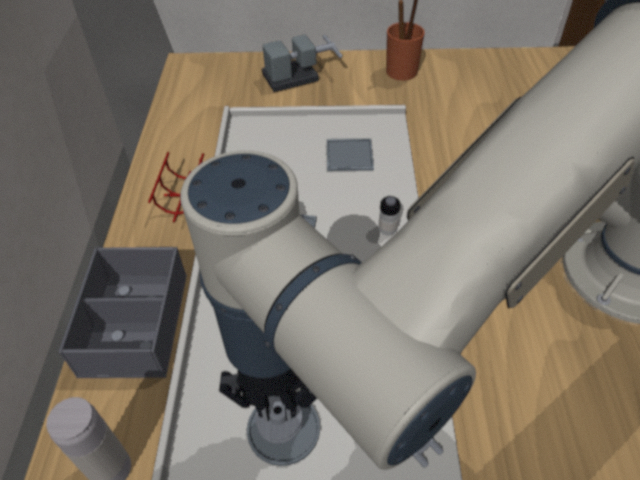

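The pulley is lifted and the reading shows its weight (-3.2 N). I'll raise it and carry it to the square tray.

jog_arm([
  {"jaw": 255, "dx": 0, "dy": 0, "dz": 0.04, "ax": 0, "ay": 0, "az": 0},
  {"jaw": 255, "dx": 0, "dy": 0, "dz": 0.09, "ax": 0, "ay": 0, "az": 0},
  {"jaw": 255, "dx": 0, "dy": -0.02, "dz": 0.12, "ax": 0, "ay": 0, "az": 0},
  {"jaw": 255, "dx": -0.01, "dy": -0.06, "dz": 0.12, "ax": 0, "ay": 0, "az": 0},
  {"jaw": 255, "dx": -0.02, "dy": -0.11, "dz": 0.12, "ax": 0, "ay": 0, "az": 0},
  {"jaw": 255, "dx": -0.03, "dy": -0.16, "dz": 0.12, "ax": 0, "ay": 0, "az": 0},
  {"jaw": 255, "dx": -0.04, "dy": -0.21, "dz": 0.12, "ax": 0, "ay": 0, "az": 0},
  {"jaw": 255, "dx": -0.05, "dy": -0.26, "dz": 0.12, "ax": 0, "ay": 0, "az": 0},
])

```text
t: 11.48
tcp_pos: [0.5444, 0.0295, 0.1858]
tcp_rot: [0.5, -0.5, -0.5, 0.5]
wrist_force: [1.1, -0.4, -2.9]
gripper_width: 0.0232
```

jog_arm([
  {"jaw": 255, "dx": -0.01, "dy": -0.05, "dz": 0, "ax": 0, "ay": 0, "az": 0},
  {"jaw": 255, "dx": -0.02, "dy": -0.1, "dz": 0, "ax": 0, "ay": 0, "az": 0},
  {"jaw": 255, "dx": -0.03, "dy": -0.15, "dz": 0, "ax": 0, "ay": 0, "az": 0},
  {"jaw": 255, "dx": -0.04, "dy": -0.2, "dz": 0, "ax": 0, "ay": 0, "az": 0},
  {"jaw": 255, "dx": -0.05, "dy": -0.25, "dz": 0, "ax": 0, "ay": 0, "az": 0},
  {"jaw": 255, "dx": -0.06, "dy": -0.3, "dz": 0, "ax": 0, "ay": 0, "az": 0},
  {"jaw": 255, "dx": -0.0625, "dy": -0.335, "dz": 0, "ax": 0, "ay": 0, "az": 0},
  {"jaw": 255, "dx": -0.0625, "dy": -0.335, "dz": 0, "ax": 0, "ay": 0, "az": 0},
])

```text
t: 12.48
tcp_pos: [0.4818, -0.3059, 0.1853]
tcp_rot: [0.501, -0.5, -0.499, 0.499]
wrist_force: [0.5, 0.8, -3.5]
gripper_width: 0.0235
```

```bash
python3 - <<'E'
from fit2 import *
from workcell import readout
grab("wrist","9"); grab("side","9"); 
s=readout.observe();print({k:np.round(v,4).tolist() for k,v in s.items() if k in('t','q','tcp_pos','tcp_rot','gripper_width','wrist_force')})
E
```

```text
{'t': 12.575, 'q': [-0.2882, 0.3126, 0.0711, -0.0006, -1.3305, 0.2874], 'tcp_pos': [0.4824, -0.3038, 0.1856], 'tcp_rot': [0.5007, -0.4998, -0.4997, 0.4998], 'wrist_force': [0.6186, 0.9608, -3.7311], 'gripper_width': 0.0232}
```

View pics/wrist9.png

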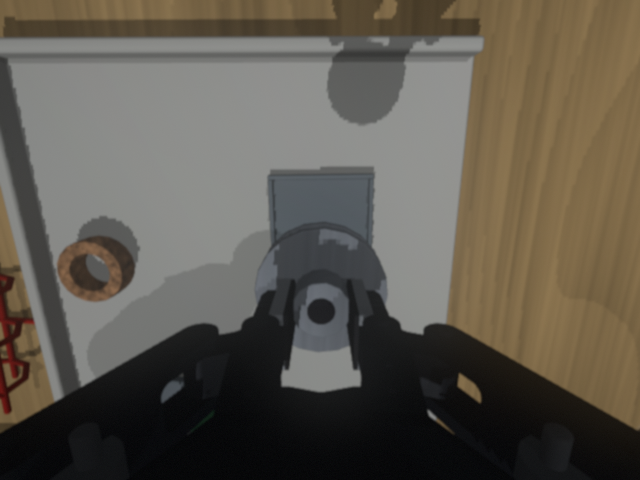

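View pics/side9.png

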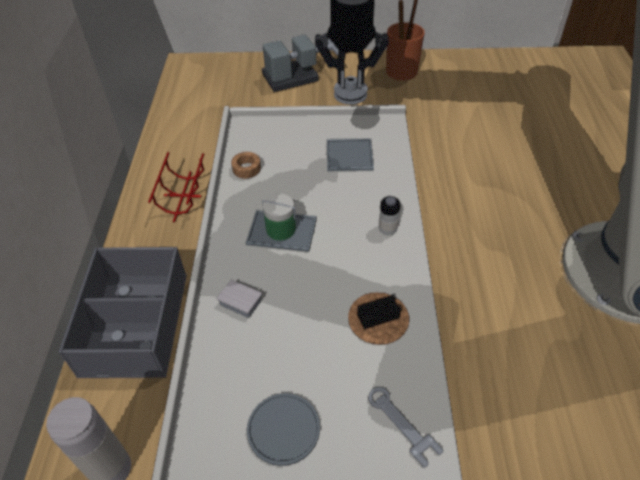

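The pulley hangs level over the tray and the round tray is empty (side (284,428)). I'll lower it.

jog_arm([
  {"jaw": 255, "dx": 0, "dy": 0, "dz": -0.04, "ax": 0, "ay": 0, "az": 0},
  {"jaw": 255, "dx": 0, "dy": 0, "dz": -0.09, "ax": 0, "ay": 0, "az": 0},
  {"jaw": 255, "dx": 0, "dy": 0, "dz": -0.12, "ax": 0, "ay": 0, "az": 0},
  {"jaw": 255, "dx": 0, "dy": 0, "dz": -0.138, "ax": 0, "ay": 0, "az": 0},
  {"jaw": 255, "dx": 0, "dy": 0, "dz": -0.144, "ax": 0, "ay": 0, "az": 0},
  {"jaw": 255, "dx": 0, "dy": 0, "dz": -0.148, "ax": 0, "ay": 0, "az": 0},
  {"jaw": 255, "dx": 0, "dy": 0, "dz": -0.148, "ax": 0, "ay": 0, "az": 0},
])

```text
t: 13.45
tcp_pos: [0.4833, -0.3039, 0.0389]
tcp_rot: [-0.5, 0.5, 0.5, -0.5]
wrist_force: [0.3, -0.2, -3.0]
gripper_width: 0.0234
```

jog_arm([
  {"jaw": 255, "dx": 0, "dy": 0, "dz": -0.001, "ax": 0, "ay": 0, "az": 0},
  {"jaw": 255, "dx": 0, "dy": 0, "dz": -0.001, "ax": 0, "ay": 0, "az": 0},
])

```text
t: 13.7
tcp_pos: [0.4833, -0.3041, 0.0379]
tcp_rot: [-0.5, 0.5, 0.5, -0.5]
wrist_force: [-0.5, 0.3, -2.0]
gripper_width: 0.0235
```

jog_arm([
  {"jaw": 255, "dx": 0, "dy": 0, "dz": -0.001, "ax": 0, "ay": 0, "az": 0},
  {"jaw": 255, "dx": 0, "dy": 0, "dz": -0.001, "ax": 0, "ay": 0, "az": 0},
])

```text
t: 13.95
tcp_pos: [0.4833, -0.3041, 0.0378]
tcp_rot: [-0.499, 0.5, 0.5, -0.5]
wrist_force: [-1.9, 3.1, 6.2]
gripper_width: 0.0231
```

It has touched down (6 N). I'll release, rise and look.

jog_arm([
  {"jaw": 120, "dx": 0, "dy": 0, "dz": 0, "ax": 0, "ay": 0, "az": 0},
  {"jaw": 120, "dx": 0, "dy": 0, "dz": 0, "ax": 0, "ay": 0, "az": 0},
  {"jaw": 120, "dx": 0, "dy": 0, "dz": 0, "ax": 0, "ay": 0, "az": 0},
  {"jaw": 120, "dx": 0, "dy": 0, "dz": 0.03, "ax": 0, "ay": 0, "az": 0},
  {"jaw": 60, "dx": 0, "dy": 0, "dz": 0.09, "ax": 0, "ay": 0, "az": 0},
  {"jaw": 0, "dx": 0, "dy": 0.03, "dz": 0.15, "ax": 0, "ay": 0, "az": 0},
  {"jaw": 0, "dx": 0, "dy": 0.03, "dz": 0.18, "ax": 0, "ay": 0, "az": 0},
  {"jaw": 0, "dx": 0, "dy": 0.03, "dz": 0.18, "ax": 0, "ay": 0, "az": 0},
])

```text
t: 14.95
tcp_pos: [0.4844, -0.2744, 0.2198]
tcp_rot: [-0.498, 0.502, 0.501, -0.499]
wrist_force: [0.6, 0.1, -0.6]
gripper_width: 0.0852
```

```bash
python3 - <<'E'
from fit2 import *
from workcell import readout
grab("wrist","10"); grab("scene","10")
s=readout.observe();print({k:np.round(v,4).tolist() for k,v in s.items() if k in('t','tcp_pos','tcp_rot','gripper_width','wrist_force')})
for n in("wrist","scene"):
    p,hsv,W,reg,blue,cam=masks(f"pics/{n}10.npz"); Z=W[...,2]
    hub=reg&(Z>.044)&near(W,.482,-.304,.03); print(n,'hub',circ(contour_world(hub,cam,.051)),np.round(np.nanmedian(W[hub],0),4))
    sq=reg&((blue>.055)|(Z>.022))&near(W,.482,-.304,.072); print('sq',rect(contour_world(sq,cam,.022)))
    disc=reg&(Z>.028)&(Z<.04)&near(W,.482,-.304,.036); w=W[disc]; A=np.c_[w[:,:2]-w[:,:2].mean(0),np.ones(len(w))]; print('disc plane',np.linalg.lstsq(A,w[:,2],rcond=None)[0].round(4))
E
```

```text
{'t': 15.05, 'tcp_pos': [0.4827, -0.2738, 0.2158], 'tcp_rot': [0.5002, -0.4998, -0.5001, 0.4999], 'wrist_force': [0.6732, 0.2876, -0.3138], 'gripper_width': 0.0855}
wrist hub [ 4.841e+02 -3.045e+02  1.270e+01  1.000e-01] [ 0.484  -0.3049  0.0517]
sq [ 482.  -303.9   96.3   95.8    0.6]
disc plane [0.0013 0.0015 0.0337]
scene hub [ 4.848e+02 -3.040e+02  1.310e+01  3.000e-01] [ 0.4847 -0.3037  0.05  ]
sq [ 483.3 -303.2   96.9   95.8    0.5]
disc plane [-0.0008  0.0053  0.0324]
```

View pics/wrist10.png

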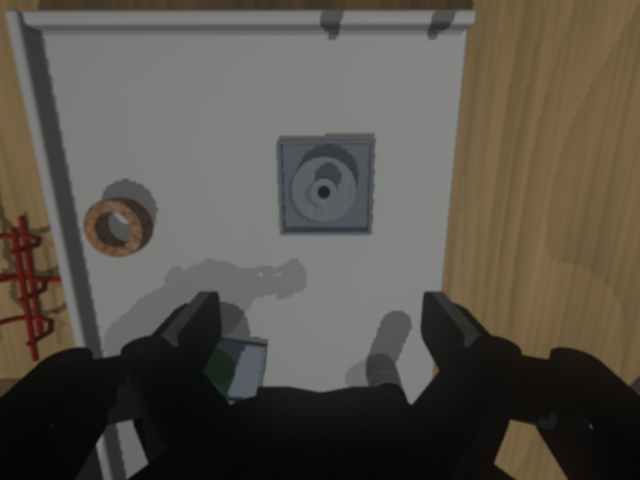

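The pulley sits flat at (484,-304.5) mm, against the tray centre at (482,-304). Next is the jar. Its clip wire runs at about -18°, so I'll turn the jaws to 72°, clear of the wire.

jog_arm([
  {"jaw": 0, "dx": 0.133, "dy": 0.182, "dz": -0.03, "ax": 0, "ay": 0, "az": 1.257},
  {"jaw": 0, "dx": 0.133, "dy": 0.182, "dz": -0.03, "ax": 0, "ay": 0, "az": 1.257},
  {"jaw": 0, "dx": 0.133, "dy": 0.182, "dz": -0.03, "ax": 0, "ay": 0, "az": 1.257},
  {"jaw": 0, "dx": 0.133, "dy": 0.182, "dz": -0.03, "ax": 0, "ay": 0, "az": 1.257},
  {"jaw": 0, "dx": 0.133, "dy": 0.182, "dz": -0.03, "ax": 0, "ay": 0, "az": 1.257},
  {"jaw": 0, "dx": 0.133, "dy": 0.182, "dz": -0.03, "ax": 0, "ay": 0, "az": 1.257},
  {"jaw": 0, "dx": 0.133, "dy": 0.182, "dz": -0.03, "ax": 0, "ay": 0, "az": 1.257},
  {"jaw": 0, "dx": 0.133, "dy": 0.182, "dz": -0.03, "ax": 0, "ay": 0, "az": 1.257},
])

```text
t: 16.05
tcp_pos: [0.6151, -0.0921, 0.1844]
tcp_rot: [0.112, -0.11, -0.698, 0.699]
wrist_force: [-0.8, 0.7, -0.7]
gripper_width: 0.0852
```

jog_arm([
  {"jaw": 0, "dx": 0, "dy": 0, "dz": 0, "ax": 0, "ay": 0, "az": 0},
])

```text
t: 16.18
tcp_pos: [0.6154, -0.0921, 0.1853]
tcp_rot: [0.112, -0.111, -0.698, 0.698]
wrist_force: [-0.3, 0.4, 0.4]
gripper_width: 0.0854
```

```bash
python3 - <<'E'
from fit2 import *
from workcell import readout
grab("wrist","11")
s=readout.observe();print({k:np.round(v,4).tolist() for k,v in s.items() if k in('t','tcp_pos','tcp_rot','gripper_width','wrist_force','q')})
p,hsv,W,reg,blue,cam=masks(f"pics/wrist11.npz"); Z=W[...,2]
lid=reg&(Z>.078)&near(W,.615,-.09,.04);print('lid',circ(contour_world(lid,cam,.085)),np.round(np.nanmedian(W[lid],0),4))
E
```

```text
{'t': 16.225, 'q': [0.1021, 0.4152, 0.2219, -0.0001, -1.3788, 1.1526], 'tcp_pos': [0.6155, -0.0921, 0.1856], 'tcp_rot': [0.1117, -0.1109, -0.6982, 0.6984], 'wrist_force': [-1.1947, 0.258, 0.3752], 'gripper_width': 0.0854}
lid [615.8 -92.3  28.3   1.2] [ 0.6171 -0.0927  0.0856]
```

View pics/wrist11.png

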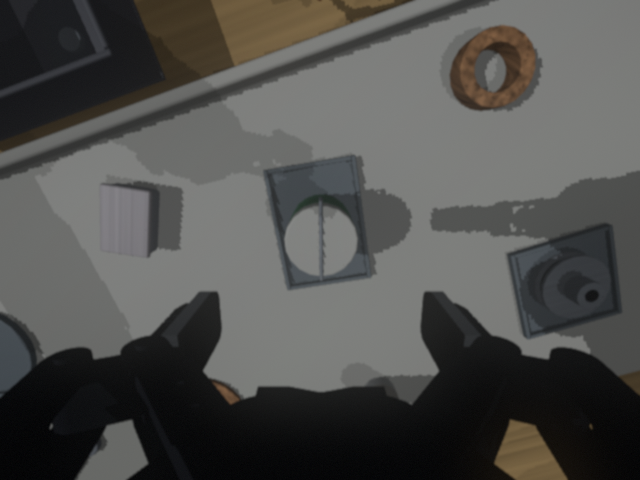

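The jar lid is at (321,240), centred between the jaws, with the wire square to them. The lid fit gives (615.8, -92.3) mm. I'll descend and grip.

jog_arm([
  {"jaw": 0, "dx": 0, "dy": 0, "dz": -0.04, "ax": 0, "ay": 0, "az": 0},
  {"jaw": 0, "dx": 0, "dy": 0, "dz": -0.08, "ax": 0, "ay": 0, "az": 0},
  {"jaw": 0, "dx": 0, "dy": 0, "dz": -0.115, "ax": 0, "ay": 0, "az": 0},
  {"jaw": 0, "dx": 0, "dy": 0, "dz": -0.138, "ax": 0, "ay": 0, "az": 0},
  {"jaw": 0, "dx": 0, "dy": 0, "dz": -0.146, "ax": 0, "ay": 0, "az": 0},
  {"jaw": 0, "dx": 0, "dy": 0, "dz": -0.146, "ax": 0, "ay": 0, "az": 0},
])

```text
t: 16.98
tcp_pos: [0.6159, -0.0921, 0.0404]
tcp_rot: [0.111, -0.111, -0.698, 0.698]
wrist_force: [0.3, 0.3, 1.4]
gripper_width: 0.0852
```

jog_arm([
  {"jaw": 255, "dx": 0, "dy": 0, "dz": 0, "ax": 0, "ay": 0, "az": 0},
  {"jaw": 255, "dx": 0, "dy": 0, "dz": 0, "ax": 0, "ay": 0, "az": 0},
  {"jaw": 255, "dx": 0, "dy": 0, "dz": 0, "ax": 0, "ay": 0, "az": 0},
  {"jaw": 255, "dx": 0, "dy": 0, "dz": 0, "ax": 0, "ay": 0, "az": 0},
])

```text
t: 17.48
tcp_pos: [0.6168, -0.0921, 0.0419]
tcp_rot: [-0.109, 0.111, 0.698, -0.698]
wrist_force: [-1.0, -0.1, 7.0]
gripper_width: 0.0549
```

jog_arm([
  {"jaw": 255, "dx": 0, "dy": 0, "dz": 0.005, "ax": 0, "ay": 0, "az": 0},
  {"jaw": 255, "dx": 0, "dy": 0, "dz": 0.015, "ax": 0, "ay": 0, "az": 0},
  {"jaw": 255, "dx": 0, "dy": 0, "dz": 0.03, "ax": 0, "ay": 0, "az": 0},
  {"jaw": 255, "dx": 0, "dy": 0, "dz": 0.03, "ax": 0, "ay": 0, "az": 0},
])

```text
t: 17.98
tcp_pos: [0.617, -0.092, 0.0723]
tcp_rot: [-0.109, 0.112, 0.699, -0.698]
wrist_force: [-0.1, 0.3, -2.1]
gripper_width: 0.0545
```

```bash
python3 - <<'E'
from fit2 import *
from workcell import readout
grab("side","12")
s=readout.observe();print({k:np.round(v,4).tolist() for k,v in s.items() if k in('t','tcp_pos','tcp_rot','gripper_width','wrist_force','q')})
E
```

```text
{'t': 18.025, 'q': [0.1023, 0.485, 0.0317, -0.0001, -1.1156, 1.1547], 'tcp_pos': [0.6164, -0.0919, 0.0712], 'tcp_rot': [-0.1099, 0.1111, 0.6986, -0.6982], 'wrist_force': [-0.6726, 0.5985, -2.1359], 'gripper_width': 0.0549}
```

View pics/side12.png

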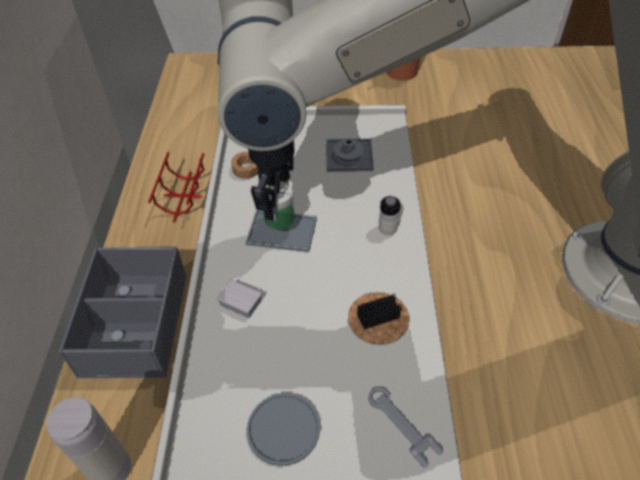

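The jar is lifted upright. I'll raise it and carry it to the round tray.

jog_arm([
  {"jaw": 255, "dx": 0, "dy": 0, "dz": 0.04, "ax": 0, "ay": 0, "az": 0},
  {"jaw": 255, "dx": 0, "dy": 0.02, "dz": 0.08, "ax": 0, "ay": 0, "az": 0},
  {"jaw": 255, "dx": 0, "dy": 0.06, "dz": 0.1, "ax": 0, "ay": 0, "az": 0},
  {"jaw": 255, "dx": -0.005, "dy": 0.11, "dz": 0.1, "ax": 0, "ay": 0, "az": 0},
  {"jaw": 255, "dx": -0.01, "dy": 0.16, "dz": 0.1, "ax": 0, "ay": 0, "az": 0},
  {"jaw": 255, "dx": -0.015, "dy": 0.21, "dz": 0.1, "ax": 0, "ay": 0, "az": 0},
  {"jaw": 255, "dx": -0.02, "dy": 0.26, "dz": 0.1, "ax": 0, "ay": 0, "az": 0},
  {"jaw": 255, "dx": -0.022, "dy": 0.31, "dz": 0.1, "ax": 0, "ay": 0, "az": 0},
])

```text
t: 19.02
tcp_pos: [0.5931, 0.2196, 0.1699]
tcp_rot: [0.111, -0.11, -0.698, 0.699]
wrist_force: [1.2, 0.2, -2.8]
gripper_width: 0.0547
```

jog_arm([
  {"jaw": 255, "dx": 0, "dy": 0.045, "dz": 0, "ax": 0, "ay": 0, "az": 0},
  {"jaw": 255, "dx": 0, "dy": 0.071, "dz": 0, "ax": 0, "ay": 0, "az": 0},
  {"jaw": 255, "dx": 0, "dy": 0.071, "dz": -0.03, "ax": 0, "ay": 0, "az": 0},
  {"jaw": 255, "dx": 0, "dy": 0.071, "dz": -0.05, "ax": 0, "ay": 0, "az": 0},
  {"jaw": 255, "dx": 0, "dy": 0.071, "dz": -0.05, "ax": 0, "ay": 0, "az": 0},
])

```text
t: 19.65
tcp_pos: [0.5927, 0.2879, 0.118]
tcp_rot: [0.112, -0.109, -0.697, 0.7]
wrist_force: [0.1, -0.2, -1.9]
gripper_width: 0.0547
```

```bash
python3 - <<'E'
from fit2 import *
from workcell import readout
grab("side","13");grab("wrist","13");
s=readout.observe();print({k:np.round(v,4).tolist() for k,v in s.items() if k in('t','tcp_pos','tcp_rot','gripper_width','wrist_force','q')})
E
```

```text
{'t': 19.75, 'q': [0.6884, 0.5202, 0.2239, 0.0007, -1.274, 0.5681], 'tcp_pos': [0.5943, 0.2887, 0.121], 'tcp_rot': [0.1103, -0.1109, -0.6984, 0.6984], 'wrist_force': [-0.2254, 1.2259, -1.3894], 'gripper_width': 0.055}
```

View pics/wrist13.png

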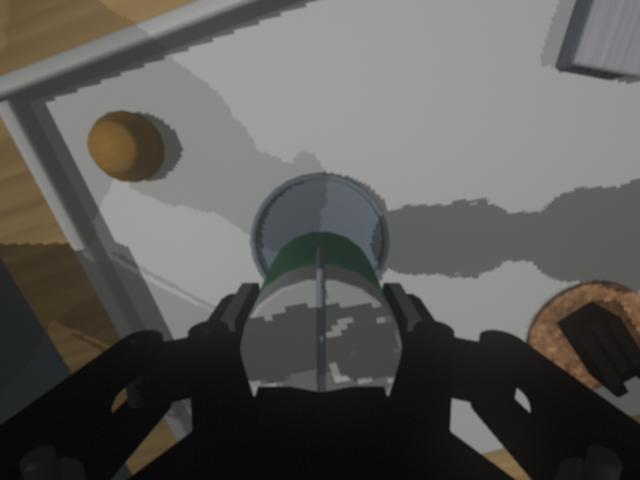

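View pics/side13.png

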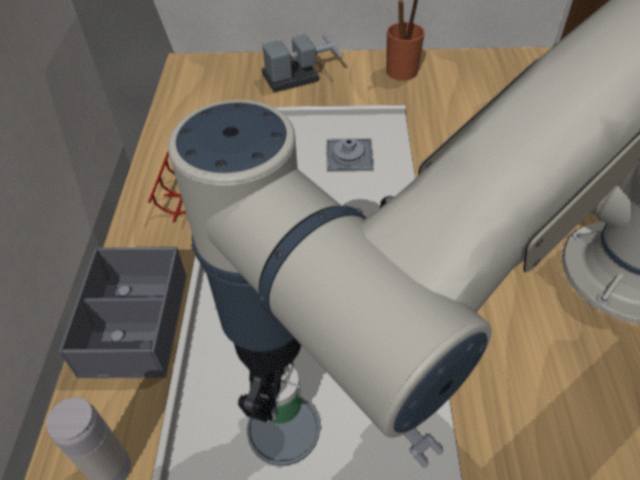

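The jar is upright and in line with the round tray (wrist (320,220)). I'll lower it.

jog_arm([
  {"jaw": 255, "dx": 0, "dy": 0, "dz": -0.03, "ax": 0, "ay": 0, "az": 0},
  {"jaw": 255, "dx": 0, "dy": 0, "dz": -0.055, "ax": 0, "ay": 0, "az": 0},
  {"jaw": 255, "dx": 0, "dy": 0, "dz": -0.07, "ax": 0, "ay": 0, "az": 0},
  {"jaw": 255, "dx": 0, "dy": 0, "dz": -0.075, "ax": 0, "ay": 0, "az": 0},
  {"jaw": 255, "dx": 0, "dy": 0, "dz": -0.078, "ax": 0, "ay": 0, "az": 0},
  {"jaw": 255, "dx": 0, "dy": 0, "dz": -0.078, "ax": 0, "ay": 0, "az": 0},
])

```text
t: 20.5
tcp_pos: [0.5942, 0.2893, 0.0431]
tcp_rot: [-0.11, 0.111, 0.699, -0.698]
wrist_force: [0.7, -0.4, -2.4]
gripper_width: 0.0546
```

jog_arm([
  {"jaw": 255, "dx": 0, "dy": 0, "dz": -0.001, "ax": 0, "ay": 0, "az": 0},
  {"jaw": 255, "dx": 0, "dy": 0, "dz": -0.001, "ax": 0, "ay": 0, "az": 0},
])

```text
t: 20.75
tcp_pos: [0.5942, 0.2893, 0.0419]
tcp_rot: [-0.11, 0.111, 0.699, -0.698]
wrist_force: [-0.3, 0.2, -0.3]
gripper_width: 0.055
```

jog_arm([
  {"jaw": 255, "dx": 0, "dy": 0, "dz": -0.001, "ax": 0, "ay": 0, "az": 0},
  {"jaw": 255, "dx": 0, "dy": 0, "dz": -0.001, "ax": 0, "ay": 0, "az": 0},
])

```text
t: 21.0
tcp_pos: [0.5942, 0.2893, 0.0419]
tcp_rot: [-0.11, 0.111, 0.699, -0.698]
wrist_force: [-2.8, -0.5, 5.9]
gripper_width: 0.0546
```

It has touched down. I'll release straight open, then rise.

jog_arm([
  {"jaw": 0, "dx": 0, "dy": 0, "dz": 0, "ax": 0, "ay": 0, "az": 0},
  {"jaw": 0, "dx": 0, "dy": 0, "dz": 0, "ax": 0, "ay": 0, "az": 0},
  {"jaw": 0, "dx": 0, "dy": 0, "dz": 0, "ax": 0, "ay": 0, "az": 0},
  {"jaw": 0, "dx": 0, "dy": 0, "dz": 0, "ax": 0, "ay": 0, "az": 0},
  {"jaw": 0, "dx": 0, "dy": 0, "dz": 0.03, "ax": 0, "ay": 0, "az": 0},
  {"jaw": 0, "dx": 0, "dy": 0, "dz": 0.08, "ax": 0, "ay": 0, "az": 0},
  {"jaw": 0, "dx": 0, "dy": 0, "dz": 0.13, "ax": 0, "ay": 0, "az": 0},
  {"jaw": 0, "dx": 0, "dy": 0, "dz": 0.16, "ax": 0, "ay": 0, "az": 0},
])

```text
t: 22.0
tcp_pos: [0.5945, 0.2893, 0.2036]
tcp_rot: [-0.109, 0.112, 0.699, -0.698]
wrist_force: [0.4, 0.6, -0.0]
gripper_width: 0.0852
```

```bash
python3 - <<'E'
from fit2 import *
from workcell import readout
grab("wrist","14");
s=readout.observe();print({k:np.round(v,4).tolist() for k,v in s.items() if k in('t','tcp_pos','tcp_rot','gripper_width','wrist_force','q')})
p,hsv,W,reg,blue,cam=masks(f"pics/wrist14.npz"); Z=W[...,2]
lid=reg&(Z>.078)&near(W,.593,.289,.04);print('lid',circ(contour_world(lid,cam,.085)),np.round(np.nanmedian(W[lid],0),4))
E
```

```text
{'t': 22.05, 'q': [0.689, 0.4831, 0.3829, 0.0025, -1.4613, 0.568], 'tcp_pos': [0.5959, 0.2896, 0.2075], 'tcp_rot': [-0.1076, 0.1132, 0.7003, -0.6966], 'wrist_force': [0.9757, -0.3189, 4.2343], 'gripper_width': 0.0853}
lid [593.5 289.5  28.3   1.3] [0.5947 0.2892 0.0856]
```

View pics/wrist14.png

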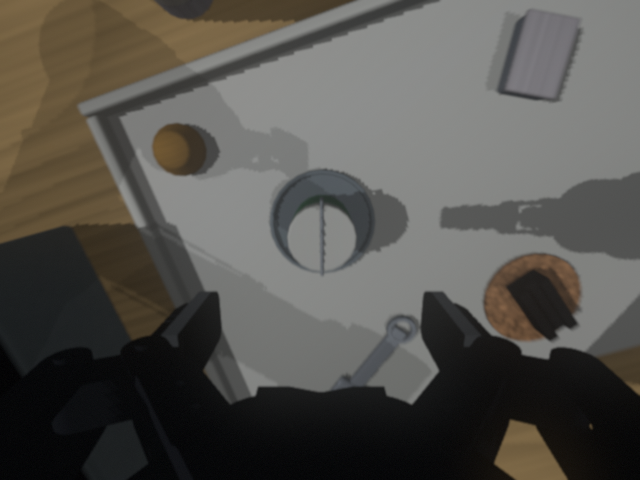

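The jar is at (593.5, 289.5) mm, against the tray at (593.2, 289.3). Next I'll measure the pad on the coaster from the earlier wrist view and from this one.

```bash
python3 - <<'E'
from fit2 import *
for f in("wrist6","wrist14","side13"):
    p,hsv,W,reg,blue,cam=masks(f"pics/{f}.npz"); Z=W[...,2]
    pad=reg&(hsv[...,2]<60)&(Z>.038)&(Z<.055)&near(W,.447,.104,.05); print(f,rect(contour_world(pad,cam,.047)),rect(W[pad][:,:2]),np.median(W[pad],0))
    ck=reg&(hsv[...,0]<22)&(hsv[...,1]>70)&near(W,.448,.105,.07); print(f,'coaster',circ(contour_world(ck,cam,.019)))
E
```

```text
wrist6 [446.1 103.   61.9  31.2  20.3] [446.4 103.1  61.9  31.3  20.4] [0.44514602 0.10269725 0.04679566]
wrist6 coaster [4.459e+02 1.030e+02 4.890e+01 2.000e-01]
wrist14 [450.1 106.6  70.3  33.6  19.8] [447.1 104.5  66.4  32.2  19.4] [0.45037868 0.10510698 0.04633233]
wrist14 coaster [4.460e+02 1.032e+02 4.950e+01 2.000e-01]Traceback (most recent call last):
  File "<stdin>", line 4, in <module>
  File "fit2.py", line 3, in contour_world
    c=max(cv2.findContours(mask.astype(np.uint8),cv2.RETR_EXTERNAL,cv2.CHAIN_APPROX_NONE)[0],key=cv2.contourArea)
ValueError: max() iterable argument is empty
```

jog_arm([
  {"jaw": 0, "dx": -0.147, "dy": -0.1855, "dz": 0, "ax": 0, "ay": 0, "az": 0.66},
  {"jaw": 0, "dx": -0.147, "dy": -0.1855, "dz": 0, "ax": 0, "ay": 0, "az": 0.66},
  {"jaw": 105, "dx": -0.147, "dy": -0.1855, "dz": 0, "ax": 0, "ay": 0, "az": 0.66},
  {"jaw": 105, "dx": -0.147, "dy": -0.1855, "dz": 0, "ax": 0, "ay": 0, "az": 0.66},
  {"jaw": 105, "dx": -0.147, "dy": -0.1855, "dz": -0.05, "ax": 0, "ay": 0, "az": 0.66},
  {"jaw": 105, "dx": -0.147, "dy": -0.1855, "dz": -0.07, "ax": 0, "ay": 0, "az": 0.66},
  {"jaw": 105, "dx": -0.147, "dy": -0.1855, "dz": -0.07, "ax": 0, "ay": 0, "az": 0.66},
  {"jaw": 105, "dx": -0.147, "dy": -0.1855, "dz": -0.07, "ax": 0, "ay": 0, "az": 0.66},
])

```text
t: 23.05
tcp_pos: [0.4476, 0.1038, 0.1313]
tcp_rot: [0.123, -0.121, 0.697, -0.696]
wrist_force: [0.4, 0.8, 0.1]
gripper_width: 0.0504
```

```bash
python3 - <<'E'
from fit2 import *
from workcell import readout
grab("wrist","15");
s=readout.observe();print({k:np.round(v,4).tolist() for k,v in s.items() if k in('t','tcp_pos','tcp_rot','gripper_width','wrist_force','q')})
p,hsv,W,reg,blue,cam=masks(f"pics/wrist15.npz"); Z=W[...,2]
pad=reg&(hsv[...,2]<60)&(Z>.038)&(Z<.055)&near(W,.447,.104,.04); print(rect(contour_world(pad,cam,.047)),rect(W[pad][:,:2]))
E
```

```text
{'t': 23.1, 'q': [0.5712, 0.1337, -0.3064, 0.0005, -1.1285, 1.3459], 'tcp_pos': [0.4477, 0.104, 0.1315], 'tcp_rot': [0.1226, -0.1211, 0.6967, -0.6964], 'wrist_force': [-0.243, 0.3609, 0.137], 'gripper_width': 0.0506}
[447.9 103.8  64.7  31.3  19.9] [447.4 103.6  63.4  31.5  19.8]
```

View pics/wrist15.png

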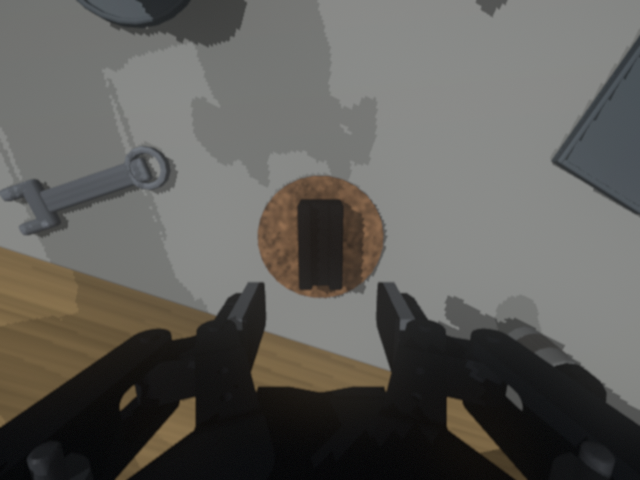

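The pad is at (320,243), centred between the jaws and square to them, and the fit agrees to under 1 mm. I'll descend and grip.

jog_arm([
  {"jaw": 105, "dx": 0, "dy": 0, "dz": -0.05, "ax": 0, "ay": 0, "az": 0},
  {"jaw": 105, "dx": 0, "dy": 0, "dz": -0.085, "ax": 0, "ay": 0, "az": 0},
  {"jaw": 105, "dx": 0, "dy": 0, "dz": -0.104, "ax": 0, "ay": 0, "az": 0},
  {"jaw": 105, "dx": 0, "dy": 0, "dz": -0.104, "ax": 0, "ay": 0, "az": 0},
  {"jaw": 255, "dx": 0, "dy": 0, "dz": -0.104, "ax": 0, "ay": 0, "az": 0},
  {"jaw": 255, "dx": 0, "dy": 0, "dz": -0.104, "ax": 0, "ay": 0, "az": 0},
  {"jaw": 255, "dx": 0, "dy": 0, "dz": -0.104, "ax": 0, "ay": 0, "az": 0},
  {"jaw": 255, "dx": 0, "dy": 0, "dz": -0.104, "ax": 0, "ay": 0, "az": 0},
])

```text
t: 24.1
tcp_pos: [0.4481, 0.1042, 0.0279]
tcp_rot: [0.123, -0.121, 0.697, -0.696]
wrist_force: [-1.8, 0.6, 6.8]
gripper_width: 0.0303
```

jog_arm([
  {"jaw": 255, "dx": 0, "dy": 0, "dz": 0.02, "ax": 0, "ay": 0, "az": 0},
  {"jaw": 255, "dx": 0, "dy": 0, "dz": 0.06, "ax": 0, "ay": 0, "az": 0},
  {"jaw": 255, "dx": 0.02, "dy": -0.02, "dz": 0.1, "ax": 0, "ay": 0, "az": -0.1},
  {"jaw": 255, "dx": 0.06, "dy": -0.07, "dz": 0.12, "ax": 0, "ay": 0, "az": -0.25},
  {"jaw": 255, "dx": 0.1, "dy": -0.115, "dz": 0.12, "ax": 0, "ay": 0, "az": -0.4},
  {"jaw": 255, "dx": 0.14, "dy": -0.16, "dz": 0.12, "ax": 0, "ay": 0, "az": -0.501},
  {"jaw": 255, "dx": 0.1665, "dy": -0.1945, "dz": 0.12, "ax": 0, "ay": 0, "az": -0.501},
  {"jaw": 255, "dx": 0.1665, "dy": -0.1945, "dz": 0.12, "ax": 0, "ay": 0, "az": -0.501},
])

```text
t: 25.1
tcp_pos: [0.6142, -0.0935, 0.1454]
tcp_rot: [0.056, -0.056, -0.705, 0.705]
wrist_force: [0.1, 1.5, -0.0]
gripper_width: 0.0305
```

jog_arm([
  {"jaw": 255, "dx": 0, "dy": 0, "dz": 0, "ax": 0, "ay": 0, "az": 0},
])

```text
t: 25.22
tcp_pos: [0.613, -0.0908, 0.1463]
tcp_rot: [-0.055, 0.055, 0.705, -0.705]
wrist_force: [-1.1, 0.5, -0.8]
gripper_width: 0.0309
```

```bash
python3 - <<'E'
from fit2 import *
from workcell import readout
grab("wrist","16");grab("side","16"); grab("scene","16")
s=readout.observe();print({k:np.round(v,4).tolist() for k,v in s.items() if k in('t','tcp_pos','tcp_rot','gripper_width','wrist_force','q')})
from scipy.spatial.transform import Rotation as Ro
q=np.array(s['tcp_rot']);m=Ro.from_quat(q[[1,2,3,0]]).as_matrix();print(m.round(3)); print('jaw angle',np.degrees(np.arctan2(m[1,2],m[0,2])))
for f in("scene16","side16"):
    p,hsv,W,reg,blue,cam=masks(f"pics/{f}.npz"); Z=W[...,2]
    tl=reg&(blue>.055)&(Z<.03)&near(W,.615,-.09,.085); print(f,rect(contour_world(tl,cam,.022)))
E
```

```text
{'t': 25.375, 'q': [0.1059, 0.4263, 0.1397, -0.0002, -1.2835, 1.3114], 'tcp_pos': [0.6129, -0.09, 0.1468], 'tcp_rot': [-0.054, 0.0544, 0.7051, -0.7049], 'wrist_force': [-0.4733, 0.2567, -0.9998], 'gripper_width': 0.0309}
[[-0.988  0.001 -0.153]
 [ 0.153  0.    -0.988]
 [-0.001 -1.    -0.   ]]
jaw angle -98.79317450055319
scene16 [614.4 -90.5 118.4  84.7  -8.9]
side16 [614.8 -85.7 116.1  86.2  -8.8]
```

View pics/wrist16.png

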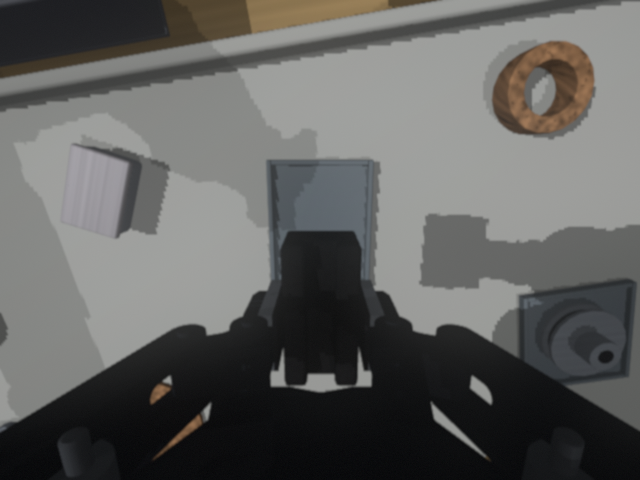

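View pics/side16.png

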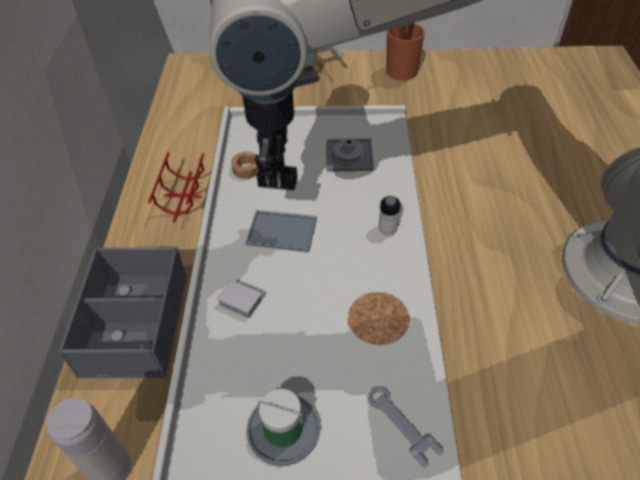

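The pad is aligned with the long tray: jaw axis -98.8° against tray -8.9°, so square, with the tray at wrist (320,220). I'll lower it.

jog_arm([
  {"jaw": 255, "dx": 0.001, "dy": 0, "dz": -0.04, "ax": 0, "ay": 0, "az": 0},
  {"jaw": 255, "dx": 0.001, "dy": 0, "dz": -0.08, "ax": 0, "ay": 0, "az": 0},
  {"jaw": 255, "dx": 0.001, "dy": 0, "dz": -0.105, "ax": 0, "ay": 0, "az": 0},
  {"jaw": 255, "dx": 0.001, "dy": 0, "dz": -0.115, "ax": 0, "ay": 0, "az": 0},
  {"jaw": 255, "dx": 0.001, "dy": 0, "dz": -0.119, "ax": 0, "ay": 0, "az": 0},
  {"jaw": 255, "dx": 0.001, "dy": 0, "dz": -0.12, "ax": 0, "ay": 0, "az": 0},
  {"jaw": 255, "dx": 0.001, "dy": 0, "dz": -0.12, "ax": 0, "ay": 0, "az": 0},
])

```text
t: 26.25
tcp_pos: [0.6149, -0.0909, 0.0273]
tcp_rot: [-0.054, 0.055, 0.705, -0.705]
wrist_force: [0.0, 0.1, -1.2]
gripper_width: 0.031
```

jog_arm([
  {"jaw": 255, "dx": 0, "dy": 0, "dz": -0.001, "ax": 0, "ay": 0, "az": 0},
  {"jaw": 255, "dx": 0, "dy": 0, "dz": -0.001, "ax": 0, "ay": 0, "az": 0},
])

```text
t: 26.5
tcp_pos: [0.6148, -0.091, 0.026]
tcp_rot: [-0.054, 0.055, 0.705, -0.705]
wrist_force: [0.1, 0.8, 2.4]
gripper_width: 0.0308
```

jog_arm([
  {"jaw": 255, "dx": 0, "dy": 0, "dz": -0.0005, "ax": 0, "ay": 0, "az": 0},
  {"jaw": 255, "dx": 0, "dy": 0, "dz": -0.0005, "ax": 0, "ay": 0, "az": 0},
])

```text
t: 26.75
tcp_pos: [0.6148, -0.091, 0.026]
tcp_rot: [0.054, -0.055, -0.705, 0.705]
wrist_force: [-2.6, 2.0, 5.0]
gripper_width: 0.031
```

It has touched down. I'll release and rise well clear.

jog_arm([
  {"jaw": 105, "dx": 0, "dy": 0, "dz": 0, "ax": 0, "ay": 0, "az": 0},
  {"jaw": 105, "dx": 0, "dy": 0, "dz": 0, "ax": 0, "ay": 0, "az": 0},
  {"jaw": 105, "dx": 0, "dy": 0, "dz": 0, "ax": 0, "ay": 0, "az": 0},
  {"jaw": 105, "dx": 0, "dy": 0, "dz": 0.03, "ax": 0, "ay": 0, "az": 0},
  {"jaw": 105, "dx": 0, "dy": 0, "dz": 0.09, "ax": 0, "ay": 0, "az": 0},
  {"jaw": 105, "dx": 0, "dy": 0, "dz": 0.15, "ax": 0, "ay": 0, "az": 0},
  {"jaw": 105, "dx": 0, "dy": 0, "dz": 0.18, "ax": 0, "ay": 0, "az": 0},
  {"jaw": 105, "dx": 0, "dy": 0, "dz": 0.18, "ax": 0, "ay": 0, "az": 0},
])

```text
t: 27.75
tcp_pos: [0.6157, -0.0911, 0.2081]
tcp_rot: [-0.052, 0.057, 0.705, -0.705]
wrist_force: [-0.2, 0.6, -0.5]
gripper_width: 0.0499
```

jog_arm([
  {"jaw": 105, "dx": 0, "dy": 0, "dz": 0, "ax": 0, "ay": 0, "az": 0},
])

```text
t: 27.88
tcp_pos: [0.6138, -0.0908, 0.2037]
tcp_rot: [-0.055, 0.054, 0.705, -0.705]
wrist_force: [0.5, 0.1, -0.2]
gripper_width: 0.0502
```

```bash
python3 - <<'E'
from fit2 import *
from workcell import readout
for n in("wrist","scene","side"): grab(n,"17")
s=readout.observe();print({k:np.round(v,4).tolist() for k,v in s.items() if k in('t','tcp_pos','gripper_width','wrist_force')})
for n in("wrist","scene","side"):
    p,hsv,W,reg,blue,cam=masks(f"pics/{n}17.npz"); Z=W[...,2]
    def tr(nm,f):
        try: print(n,nm,f())
        except Exception as e: print(n,nm,'-')
    tr('pad',lambda:rect(W[reg&(hsv[...,2]<60)&(Z>.038)&(Z<.055)&near(W,.615,-.09,.05)][:,:2]))
    tr('long',lambda:rect(contour_world(reg&((blue>.055)|(hsv[...,2]<45))&(Z<.05)&near(W,.614,-.09,.085),cam,.022)))
    tr('hub',lambda:circ(contour_world(reg&(Z>.044)&near(W,.482,-.304,.03),cam,.051)))
    tr('lid',lambda:circ(contour_world(reg&(Z>.078)&near(W,.593,.289,.04),cam,.085)))
# bystanders: before vs after
for n in("scene","side"):
    a=load(f"pics/{n}2.npz");b=load(f"pics/{n}17.npz"); Wa=world(*a[1:]);Wb=world(*b[1:])
    for nm,(x,y,r,z) in dict(tin=(.673,.073,.05,.028),app=(.421,-.091,.04,.06)).items():
        A=Wa[near(Wa,x,y,r)&(Wa[...,2]>z)];B=Wb[near(Wb,x,y,r)&(Wb[...,2]>z)];print(n,nm,A.mean(0).round(4),B.mean(0).round(4),len(A),len(B))
E
```

```text
{'t': 28.025, 'tcp_pos': [0.6137, -0.091, 0.2033], 'wrist_force': [-0.1569, -0.2724, 0.469], 'gripper_width': 0.0506}
wrist pad [614.2 -91.1  63.3  31.2  -9.6]
wrist long [614.4 -90.5 116.5  83.9  -8.9]
wrist hub [ 485.8 -301.9   14.7    1.2]
wrist lid -
scene pad [613.9 -90.3  63.1  32.8  -9. ]
scene long [614.4 -90.5 118.4  84.7  -8.9]
scene hub [ 4.850e+02 -3.041e+02  1.330e+01  4.000e-01]
scene lid [594.3 286.8  29.5   1.7]
side pad [614.1 -88.1  62.3  32.6  -8. ]
side long [615.1 -85.6 116.7  86.5  -8.8]
side hub [ 484.9 -298.8   15.4    1.3]
side lid [594.2 291.7  28.8   1. ]
scene tin [0.6753 0.0704 0.0367] [0.6622 0.0639 0.2642] 579 1015
scene app [ 0.4204 -0.0969  0.085 ] [ 0.4207 -0.0969  0.08  ] 307 309
side tin [0.6755 0.0746 0.0375] [0.6755 0.0747 0.0374] 905 909
side app [ 0.4189 -0.0861  0.0795] [ 0.4189 -0.086   0.0795] 404 401
```

View pics/wrist17.png

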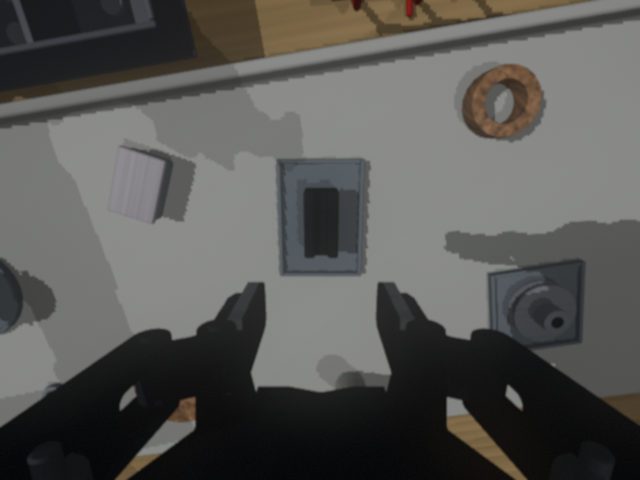

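View pics/side17.png

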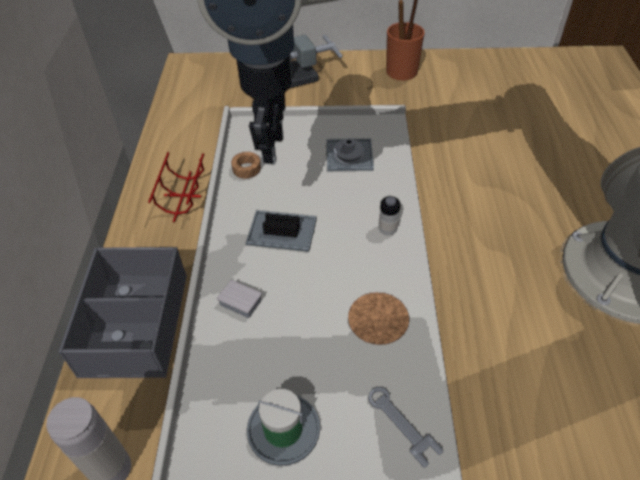

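View pics/scene17.png

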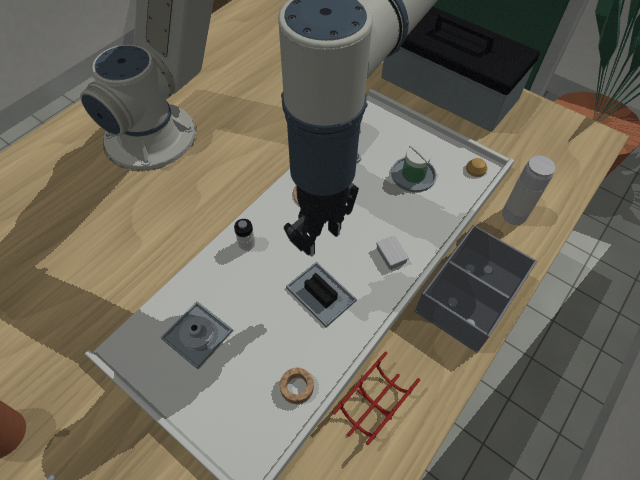

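All three are in place. The pad is at wrist (321,222) in the long tray with its groove up, the pulley is in the square tray, the jar stands upright in the round tray, and the coaster is empty. The tin, applicator and wrench look unmoved in the side view. I'll hand in.

```bash
python3 -c "
from workcell import robot,readout
print(robot.job_done(), readout.observe()['t'])"
```

```text
the job is handed in; nothing more can be done
the job is handed in; nothing more can be done
```

All three items are in their own trays and the job is handed in, with about 28 s on the clock at my last check. I set the pad on the coaster first, then moved the pulley to the square tray, the jar to the round tray and the pad to the long tray. Each was lowered until the force showed contact (about 5–6 N) before I released it.

Last checks, camera fits only:
- **Pad:** within about 1 mm of the long tray's centre and 1° of its length, groove up.
- **Pulley:** flat in the square tray, about 2 mm off centre in x.
- **Jar:** upright and within about 1 mm of the round tray's centre in the close wrist view.
- **Bystanders:** in the side view, the tin and applicator fits were unchanged to 0.1 mm. I checked the wrench by eye only and saw no movement.

- **Checks that disagreed:** The side camera reads about 3–5 mm off in y, and the scene camera's jar fit was about 2.5 mm off. I trusted the wrist view over both. The scene camera's tin check was spoiled by the arm being in the way.
- **One refused call:** the first move call was rejected because its rows lacked some keys. Nothing moved.

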